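# Shut a cabinet's vent flap with a hook pole

## Robot

A 6-joint arm with a two-finger parallel gripper is mounted at the origin on a cart in front of the work surface, level with it; the furniture and walls round the work are solid. World frame = base frame: x ahead of the robot, y to its left, z up, the work surface at z = 0. Lengths are in m, angles in rad, forces in N, time in s.
With the tool pointing down it reaches from about 0.35 to 1 m from the base axis. Payload 7.1 kg.
Tool frame: the origin (TCP) lies on the centre line of the jaws, within the pads' length; the fingertips stand 19 mm ahead of it and the grasp point (between the pads) is the TCP; y points along the fingers, x is the direction in which the jaws open and shut, and the axes are right-handed (so a half turn about y gives the same grasp; the last joint's range is limited). The gripper opens to 85 mm and grips with 20 to 120 N. Pads are 22 mm wide; open, the fingers measure 114 mm over their backs; the gripper's body (76 mm by 85 mm) begins 54 mm behind the grasp point. The pads swing forward as they close: fully open they stand 13 mm farther back than shut.
Start: joints at [-1.224, 0.423, 1.63, -0, 1.089, -0.019], TCP at [0.224, -0.584, 0.25] pointing down, gripper open.
Joint ranges: [-3, 3], [-0.9, 2.11], [0.09, 2.58], [-1.31, 4.45], [0.11, 2.69], [-2.54, 2.54]. Speed limits (rad/s): [2.39, 2.39, 3.01, 3.14, 3.14, 3.14].

## Interface

Orientations are given as a unit quaternion [x, y, z, w].
In Python, from bench import sensors, eyes, workorder gives the robot as it stands.
- The arm moves only by the shell command python3 -m handwheel 'ROWS'. ROWS is text: rows parted by semicolons, each of 7 numbers parted by spaces: the opening in per cent of the stroke, from 0 (shut) to 100 (fully open), then the shift along the world's x, y, z in cm, then the turn, a rotation vector about the world's x, y, z in rad. A call has 1 to 10 rows; each row shifts and turns the commanded pose from where the row before left it; what a row does not reach is not made up. A row lasts 1/12 s, in which the tool goes at most 41.7 mm and 7.16 degrees, less where a joint would pass 70% of its speed; a pose out of reach is approached as far as the arm can. A call is refused whole if a number of a shift passes 4.17 or a number of a turn 0.125, either way. A call with a gripper value outside its range is refused whole. The fingers move at their own pace and stop on an object; the grip force is fixed at half the most. Time passes only in rows, so rows that do not move let the fingers close. It gives the time, the measured TCP pose, the force and the opening at its end, in the units of the state.
- sensors.state(): the state, without advancing time (a new reading comes with each control period).
- eyes.get_image(name): name is "scene" or "top" or "wrist"; returns a dict with "color" (384x512x3 uint8, blue, green, red), "z_map" (384x512 float32, m along the optical axis (not along the pixel's ray), 0 where there is no reading), "mtx" (3x3 intrinsics, pixels), "R" (3x3) and "t" (3): a world point X has camera coordinates R X + t. Camera axes: x right, y down, z forward; pixel columns grow to the right and rows downward; lengths in m; the calibration is good to about 2 mm. The wrist camera is an equidistant fisheye: a pixel r from the principal point sees the ray r / f radians off the axis. A picture is of the moment at which its call begins.
- workorder.close_job(): hands the job in, once; it reports no verdict.
The state is a dict: "t": time; "joint_positions": joint angles; "dq": joint speeds; "tau": joint torques, N m; "tcp_pos": TCP position; "orientation": TCP orientation; "wrist_force": force on the tool from outside, world axes, zero at the start; "wrist_torque": the same for the moment, N m; "finger_gap": opening from 0.0 (shut) to 1.0 (fully open).
Only numpy, scipy, OpenCV 4.12 (cv2) and the standard library are available. Lean on these libraries where they do the work, as an engineer would, in place of code of your own. Each camera call takes 0.05 s, during which the arm holds its last target.

## Task

Take the hook pole from its cradle, put its upturned hook into the ring eye of the white cabinet's vent flap and pull the flap toward you, gently (never harder than 15 N), until the catch takes it and it stays shut by itself. Then unhook the pole and lay it back in its cradle as it lay before. Move the flap only with the pole, keep the hand off the cabinet, and leave the things standing nearby where they are.

Things in the scene. Friction and masses are not known exactly. Their poses are not given: they have to be found in the camera images.
- cabinet: White dust cabinet, fixed, 170 deep (x) x 220 wide (y) x 345 mm high. Origin: on the bench under the middle of its front face; +x points into it. Front: louvres below, above them an opening 180 mm wide, 105 to 307 mm high, that the vent flap closes. A spring catch with a hard stop hangs under the lintel at the flap's upper edge.
- flap (a joint): Vent flap, panel 170 wide x 172 high x 8 mm, hinged along its lower edge. 0 = upright, positive = tilted into the cabinet (open), rad. A light spring holds it open at 0.34 to 0.55. Pull at the eye: 1 to 3 N, rising to 5-10 N until the catch clicks, then a hard stop. Catch setting unknown: caught flap rests between -0.09 and 0.09, the click comes 0.02 to 0.04 before that. Uncaught it reopens.
- flap_hinge (a point): Point on the hinge axis (along the cabinet's y) at the middle of the flap's lower edge, 115 mm above the bench, fixed.
- eye (a point): Centre of the steel ring eye on the flap: 18 mm inside diameter, 5 mm wire, 135 mm up the flap from the hinge axis and 36 mm out from its mid-plane toward the robot (32 mm from its face). The hole runs along the flap's height, so the hook enters from below. Moves with the flap; axes: z up along the flap, x into the cabinet, y along the hinge.
- pole: Hook pole, about 160 g. Origin: centre of the black handle, 150 long (x) x 18 wide (y) x 22 mm high (z), pinched by its side faces. +x runs to the hook, z is up in the cradle. A 6.6 mm steel rod runs on to x = 250 mm and bends up square into the hook, a 6.6 mm pin whose round end is 30 mm above the rod's axis. Centre of mass about 15 mm ahead of the origin.
- hook_tip (a point): Top end of the upturned hook pin of the pole (250, 0, 30 mm from the pole's origin).
- cradle: Wooden cradle, fixed, right of a desk lamp (keep the arm clear: foot at x 0.48-0.67, y 0.13-0.32 m): base 215 x 60 x 8 mm, two 12 mm thick notched posts at x = -60 mm (handle's rear; notch 24 mm wide, floor 49 mm high) and x = 120 mm (rod; notch 16 mm wide, floor 56 mm high), tops 27 mm above. Origin: on the bench; +x: the way the pole points. Pole at home: its origin 60 mm above this one, hook up.
- jar_pads: Bystander: small clear jar with a white lid, 42 mm across, 44 mm high, loose. Origin: centre of its underside.
- cement: Bystander: small brown bottle with a black cap, 32 mm across, 62 mm high, loose. Origin: centre of its underside.
- spectacle_case: Bystander: closed dark-blue spectacle case, 65 x 161 x 43 mm, loose. Origin: centre of its underside.

How it is judged:
By the outcome, as a careful person would: the job done as asked, in the order asked, and still so for the second after the job is handed in, with the robot touching nothing.
It also fails if it takes over 72 s, if anything falls off the work surface, if the arm or the gripper's body presses on something with over 40 N, if the wrist force passes 120 N, or if a joint passes its speed limit or range.

## Working session

There is one attempt and no reset: what is moved stays moved. The work goes in short steps, Python scripts to look and compute and a shell command to move; the robot and the scene stay as the last step left them, time stands still between calls to the robot, and variables do not carry over. Pictures are saved under pics/ and viewed, and the job is handed in when it is done.

```bash
ls; mkdir -p pics; cat > h.py <<'E'
import numpy as np, cv2
from bench import sensors, eyes, workorder
def grab(n,f):
    im=eyes.get_image(n); np.savez('/tmp/'+f+'.npz',**im); cv2.imwrite('pics/'+f+'.png',im['color']); return im
def load(f): return dict(np.load('/tmp/'+f+'.npz'))
def cloud(im):
    z=im['z_map'];K=im['mtx'];h,w=z.shape
    u,v=np.meshgrid(np.arange(w),np.arange(h))
    c=np.stack([(u-K[0,2])/K[0,0]*z,(v-K[1,2])/K[1,1]*z,z],-1)
    return (c-im['t'])@im['R']
E
python3 - <<'E'
from h import *
print(sensors.state())
for n in('scene','top'):
    im=grab(n,n+'0'); print(n,im['mtx'],im['R'],im['t'], -im['R'].T@im['t'])
a=cv2.imread('pics/scene0.png');b=cv2.imread('pics/top0.png')
E
```

```text
pics
{'t': 0.0, 'joint_positions': array([-1.22401111e+00,  4.23839435e-01,  1.63071782e+00,  8.32381267e-06,
        1.08852072e+00, -1.89930086e-02]), 'dq': array([-0.00113662, -0.00082298, -0.00251871, -0.00071803,  0.00015976,
        0.00167757]), 'tau': array([-4.03457496e-03, -5.57395256e+01, -2.81746083e+01, -2.12658297e-04,
        7.19690113e-03,  5.04365147e-06]), 'tcp_pos': array([ 0.22340404, -0.58316173,  0.24953558]), 'orientation': array([-0.58228798,  0.40115199, -0.40030114,  0.58290376]), 'wrist_force': array([ 0.58274084, -0.83110148,  0.22952282]), 'wrist_torque': array([ 0.01343038, -0.01547452, -0.00990398]), 'finger_gap': 0.9939849609385092}
scene [[488.6746614    0.         260.52564104]
 [  0.         488.6746614  187.72134365]
 [  0.           0.           1.        ]] [[-0.90459075 -0.42626608  0.0035779 ]
 [-0.23083677  0.48277426 -0.84477417]
 [ 0.35837125 -0.76500081 -0.53511102]] [0.43906036 0.37445126 0.94037128] [0.14660503 0.7257659  0.81795887]
top [[432.5865974    0.         257.11866434]
 [  0.         432.5865974  199.12886551]
 [  0.           0.           1.        ]] [[-0.00820939 -0.99985614 -0.01484243]
 [-0.99053668  0.01016467 -0.13687137]
 [ 0.13700255  0.01357834 -0.99047763]] [-0.1624531   0.59878578  1.16170493] [ 0.43262911 -0.18429021  1.23018818]
```

View pics/scene0.png

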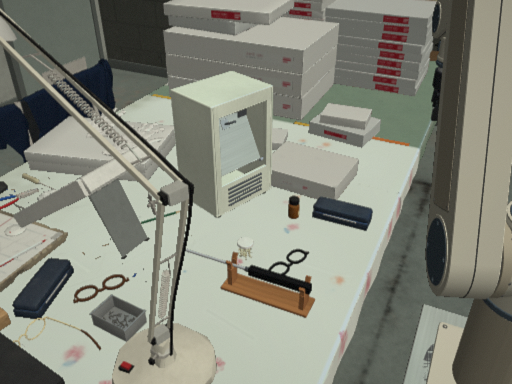

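View pics/top0.png

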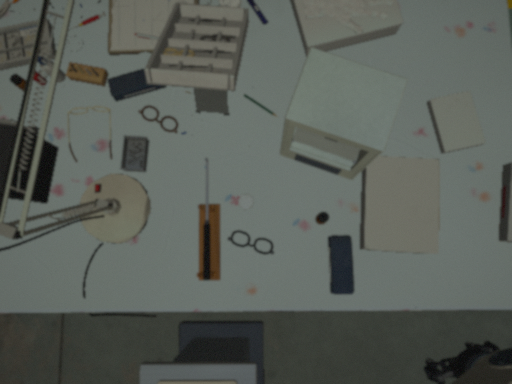

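```bash
python3 - <<'E'
from h import *
a=load('top0')['color']; 
cv2.imwrite('pics/topc.png',cv2.resize(cv2.convertScaleAbs(a[130:300,180:380],alpha=1.6),None,fx=4,fy=3.5,interpolation=cv2.INTER_CUBIC))
a=load('scene0')['color']
cv2.imwrite('pics/scc.png',cv2.resize(a[60:320,160:385],None,fx=2.3,fy=2.3,interpolation=cv2.INTER_CUBIC))
im=load('top0');P=cloud(im)
for nm,(u,v) in dict(cradle_bl=(199,278),cradle_br=(219,278),tl=(199,205),tr=(219,205),handle=(207,250),rod=(207,180),tip=(207,160),jar=(247,202),cem=(322,217),case=(341,265),cabtop=(345,100),c1=(313,52),c2=(405,85),c3=(283,122),c4=(358,172),lamp=(147,210),table=(300,220)).items(): print(nm,P[v,u].round(4))
E
```

```text
cradle_bl [ 0.3814 -0.0038  0.0091]
cradle_br [ 0.381  -0.0595  0.0082]
tl [ 0.5767 -0.0132  0.0855]
tr [ 0.5864 -0.0583  0.0036]
handle [ 0.4574 -0.0336  0.0711]
rod [ 0.6488 -0.0309  0.0614]
tip [ 0.7016 -0.0324  0.0761]
jar [ 0.5889 -0.14    0.0442]
cem [ 0.5432 -0.3427  0.0667]
case [ 0.4146 -0.3934  0.0439]
cabtop [ 0.7661 -0.3609  0.3448]
c1 [ 0.8761 -0.2959  0.3431]
c2 [ 0.7987 -0.4906  0.3422]
c3 [ 0.832  -0.2456 -0.0032]
c4 [ 0.655  -0.4326  0.1191]
lamp [0.5727 0.1449 0.0154]
table [ 0.5416 -0.2892 -0.0013]
```

```bash
python3 - <<'E'
from h import *
for f in('top0','scene0'):
    im=load(f);P=cloud(im).reshape(-1,3)
    # cabinet top
    m=(abs(P[:,2]-.345)<.01)&(P[:,0]>.4)&(P[:,0]<1.3)&(P[:,1]<0.1)&(P[:,1]>-.8)
    q=P[m][:,:2].astype(np.float32); 
    if m.sum()>50:
        r=cv2.minAreaRect(q); print(f,'cab',m.sum(),r,cv2.boxPoints(r),np.median(P[m][:,2]))
    for nm,lo,hi,z0,z1 in (('base',(.3,-.15),(.75,.1),.004,.016),('handle',(.3,-.15),(.75,.1),.062,.075),('posts',(.3,-.15),(.75,.1),.076,.09),('jar',(.45,-.2),(.65,-.07),.035,.05),('cem',(.4,-.45),(.6,-.25),.05,.07),('case',(.25,-.5),(.55,-.3),.03,.05)):
        m=(P[:,0]>lo[0])&(P[:,0]<hi[0])&(P[:,1]>lo[1])&(P[:,1]<hi[1])&(P[:,2]>z0)&(P[:,2]<z1)
        q=P[m][:,:2].astype(np.float32)
        if m.sum()>5: print(f,nm,m.sum(),cv2.minAreaRect(q),np.median(P[m][:,2]))
E
```

```text
top0 cab 7948 ((0.770268440246582, -0.36463212966918945), (0.2201751172542572, 0.17134639620780945), 69.63043212890625) [[ 0.65163404 -0.43801495]
 [ 0.8122656  -0.4976562 ]
 [ 0.88890284 -0.2912493 ]
 [ 0.7282713  -0.23160806]] 0.3443090592371256
top0 base 1533 ((0.5252104997634888, -0.024474546313285828), (0.4474636912345886, 0.24904155731201172), 0.21944381296634674) 0.006593042885822288
top0 handle 490 ((0.5395586490631104, -0.037946414202451706), (0.04805122688412666, 0.32304903864860535), 87.57135772705078) 0.06926836680138138
top0 posts 43 ((0.5468776226043701, -0.034227918833494186), (0.0448334701359272, 0.31487300992012024), 89.81916809082031) 0.07998664464436639
top0 jar 170 ((0.591598391532898, -0.13709399104118347), (0.03895019367337227, 0.0393003411591053), 89.11454010009766) 0.043781609508804206
top0 cem 101 ((0.49948370456695557, -0.36254286766052246), (0.12163272500038147, 0.029163405299186707), 18.929080963134766) 0.06085216991350301
top0 case 1404 ((0.450488418340683, -0.4164636731147766), (0.22424130141735077, 0.13286790251731873), 10.393560409545898) 0.04093642508
[... 421 characters left out ...]
((0.5377622246742249, -0.03438651189208031), (0.04805509001016617, 0.3180568218231201), 88.11808776855469) 0.07016865597003723
scene0 posts 49 ((0.54486083984375, -0.025749681517481804), (0.3149808645248413, 0.04417077451944351), 1.4102604389190674) 0.08053924063986073
scene0 jar 160 ((0.5911195874214172, -0.13159389793872833), (0.03819854184985161, 0.03920525312423706), 70.44799041748047) 0.04463926767604366
scene0 cem 88 ((0.5191072821617126, -0.39066487550735474), (0.13701140880584717, 0.029782230034470558), 61.63312530517578) 0.0614448305705531
scene0 case 1107 ((0.45267632603645325, -0.4204772114753723), (0.2236899733543396, 0.15259401500225067), 10.412680625915527) 0.042040641512403186
```

View pics/topc.png

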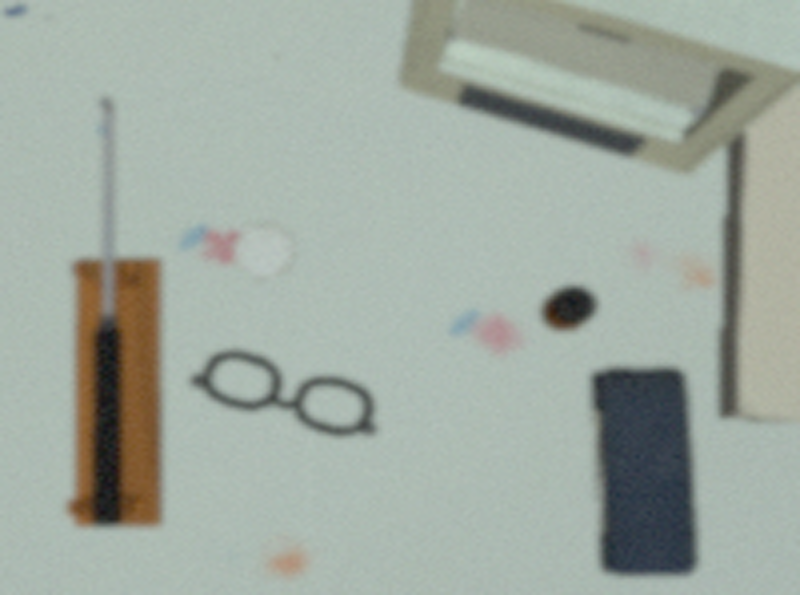

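View pics/scc.png

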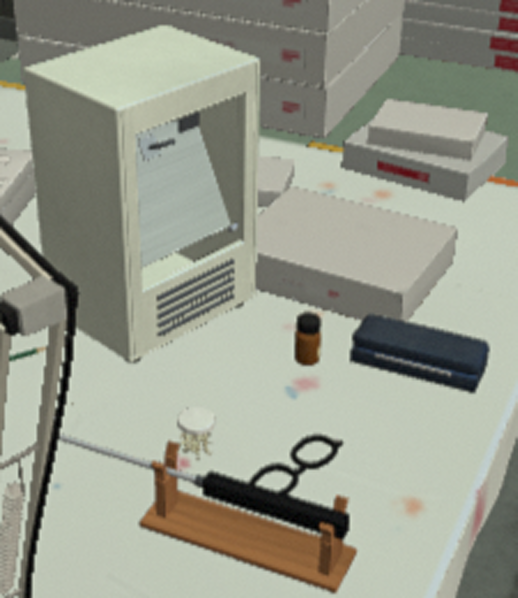

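```bash
python3 - <<'E'
from h import *
im=load('scene0');P=cloud(im)
a=im['color'][95:205,215:280]; cv2.imwrite('pics/flap.png',cv2.resize(a,None,fx=5.4,fy=5.4,interpolation=cv2.INTER_CUBIC))
a=load('top0')['color'][100:185,270:385]; cv2.imwrite('pics/flapt.png',cv2.resize(cv2.convertScaleAbs(a,alpha=1.5),None,fx=6.5,fy=6.5,interpolation=cv2.INTER_CUBIC))
for f in('scene0','top0'):
    im=load(f);P=cloud(im).reshape(-1,3)
    ex=np.array([.9375,-.348]);ey=np.array([.348,.9375]);o=np.array([.690,-.334])
    for it in range(3):
        X=(P[:,:2]-o)@ex;Y=(P[:,:2]-o)@ey;Z=P[:,2]
        m=(abs(X)<.008)&(abs(Y)<.108)&(Z>.01)&(Z<.1)
        m2=(abs(X)<.008)&(abs(Y)<.108)&(((Z>.312)&(Z<.34))|((abs(Y)>.092)&(Z>.02)&(Z<.34))|((Z>.02)&(Z<.1)))
        q=P[m2][:,:2]; c=q.mean(0);u,s,vt=np.linalg.svd(q-c,full_matrices=False)
        n=vt[1]; n=n*np.sign(n[0]); ex=n;ey=np.array([-n[1],n[0]])
        t=ex@(c-o); o=o+ex*t
    m3=(Z>.335)&(Z<.355)&(X>.01)&(X<.16)&(abs(Y)<.15)
    print(f,m2.sum(),o,'yaw',np.arctan2(ex[1],ex[0]),s/np.sqrt(len(q)),'Y range top',np.percentile(Y[m3],[.5,99.5]))
    o=o+ey*np.mean(np.percentile(Y[m3],[.5,99.5])); print('o',o)
    X=(P[:,:2]-o)@ex;Y=(P[:,:2]-o)@ey
    for z in np.arange(.115,.31,.015):
        k=(abs(Y)<.085)&(abs(Z-z)<.0075)&(X>-.06)&(X<.16)
        print(round(z,3),k.sum(),np.percentile(X[k],[0,5,25,50,75,95]).round(3) if k.sum()>3 else '')
# lamp
im=load('top0');Pt=cloud(im).reshape(-1,3);Ps=cloud(load('scene0')).reshape(-1,3)
for n,P in(('t',Pt),('s',Ps)):
    m=(P[:,0]>.3)&(P[:,0]<.9)&(P[:,1]>-.02)&(P[:,2]>.09)
    for y in np.arange(0,.4,.04):
        k=m&(P[:,1]>=y)&(P[:,1]<y+.04); print(n,y,k.sum(), P[k].min(0) if k.sum() else '',P[k].max(0) if k.sum() else '')
E
```

```text
scene0 2483 [ 0.69220211 -0.3348106 ] yaw -0.35264288548416234 [0.07236038 0.00217201] Y range top [-0.10485006  0.11335282]
o [ 0.69367044 -0.33082084]
0.115 40 [-0.003 -0.001  0.002  0.023  0.025  0.026]
0.13 240 [-0.001  0.021  0.025  0.027  0.029  0.033]
0.145 228 [0.026 0.029 0.032 0.034 0.036 0.04 ]
0.16 215 [0.002 0.036 0.039 0.042 0.044 0.047]
0.175 223 [0.002 0.041 0.046 0.049 0.051 0.054]
0.19 210 [-0.004  0.051  0.054  0.057  0.059  0.063]
0.205 194 [0.001 0.058 0.062 0.064 0.066 0.069]
0.22 186 [0.002 0.065 0.069 0.072 0.074 0.077]
0.235 153 [0.001 0.072 0.075 0.078 0.08  0.084]
0.25 131 [-0.     0.004  0.081  0.085  0.087  0.09 ]
0.265 16 [-0.001 -0.001  0.039  0.042  0.055  0.087]
0.28 4 [0.005 0.005 0.005 0.006 0.006 0.007]
0.295 57 [0.001 0.002 0.004 0.005 0.007 0.01 ]
0.31 164 [-0.004 -0.002 -0.001  0.     0.002  0.005]
top0 1323 [ 0.69084207 -0.33431209] yaw -0.35486009654422834 [0.07323212 0.00154876] Y range top [-0.1091988   0.10790322]
o [ 0.69061699 -0.33491952]
0.115 50 [0.    0.001 0.007 0.024 0.025 0.026]
0.13 289 [0.003 0.024 0.026 0.028 0.03  0.032]
0.145 
[... 957 characters left out ...]
.32 0  
t 0.36 0  
s 0.0 285 [8.43492229e-01 2.13560513e-04 2.42298697e-01] [0.87478067 0.03992612 0.27643214]
s 0.04 330 [0.84552326 0.04006385 0.24013095] [0.87965058 0.0798883  0.27686508]
s 0.08 298 [0.8507123  0.08004462 0.21314954] [0.89991455 0.11771224 0.59331084]
s 0.12 268 [0.77548784 0.12023458 0.54886166] [0.89985877 0.15999008 0.6220032 ]
s 0.16 1106 [0.64464211 0.16018636 0.51181221] [0.89742103 0.19997149 0.60542598]
s 0.2 1845 [0.50553831 0.20000095 0.09037376] [0.79301086 0.23999623 0.56799318]
s 0.24 3262 [0.46801395 0.24001731 0.09004978] [0.67240362 0.2799944  0.53598864]
s 0.28 1565 [0.44520383 0.28001637 0.25698625] [0.55539275 0.31524236 0.49775612]
s 0.32 0  
s 0.36 0
```

View pics/flap.png

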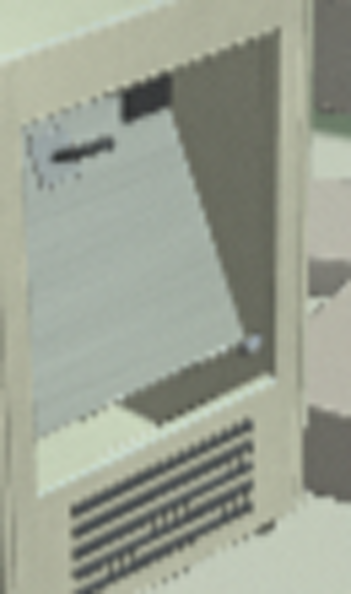

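View pics/flapt.png

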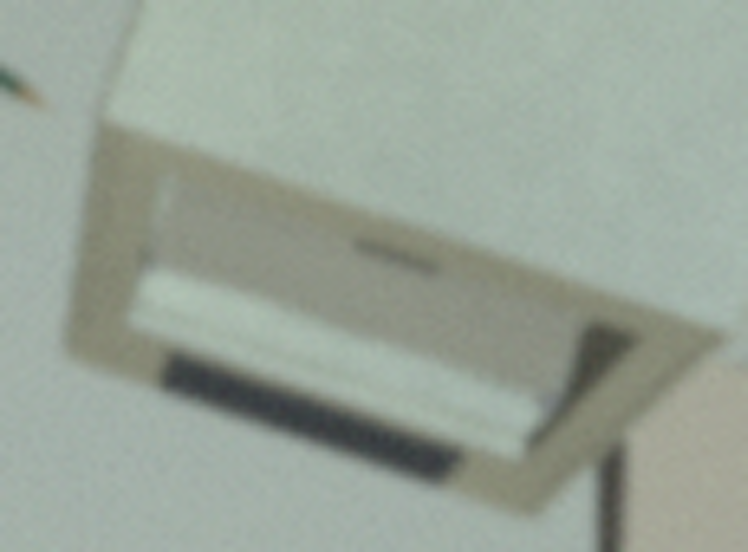

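```bash
python3 - <<'E'
from h import *
yaw=-.354; ex=np.array([np.cos(yaw),np.sin(yaw)]);ey=np.array([-ex[1],ex[0]]);o=np.array([.6916,-.3338])
for f in('scene0','top0'):
    im=load(f);S=cloud(im);X=(S[...,:2]-o)@ex;Y=(S[...,:2]-o)@ey;Z=S[...,2]
    m=(abs(Y)<.08)&(Z>.13)&(Z<.26)&(abs(X-(.0197+(Z-.115)*.483))<.008)
    A=np.c_[np.ones(m.sum()),Z[m]-.115,Y[m]]; c,*_=np.linalg.lstsq(A,X[m],rcond=None)
    th=np.arctan(c[1]); hx=c[0]+.004/np.cos(th); print(f,m.sum(),c,'theta',th,'hinge x',hx)
    ez=.115+.135*np.cos(th)+.036*np.sin(th); exx=hx+.135*np.sin(th)-.036*np.cos(th)
    E=np.r_[o+ex*exx,ez]; print('eye pred',exx,ez,E)
    p=im['R']@E+im['t'];p=im['mtx']@p; print('pix',p[:2]/p[2])
    k=(abs(Y)<.085)&(X>.012)&(X<.3)&(Z>.2)&(Z<.32)&(X<c[0]+c[1]*(Z-.115)-.008)
    vv,uu=np.where(k)
    for v,u in zip(vv,uu): print(u,v,X[v,u].round(3),Y[v,u].round(3),Z[v,u].round(3),im['color'][v,u])
E
```

```text
scene0 1604 [ 0.02048331  0.49099196 -0.0062075 ] theta 0.45641524039934106 hinge x 0.024939449103529986
eye pred 0.05212344683743794 0.2520475474687632 [ 0.74049146 -0.35186873  0.25204755]
pix [231.39225563 122.34421454]
263 103 0.015 -0.085 0.295 [ 90 101 100]
263 105 0.015 -0.084 0.29 [ 93 104 101]
263 107 0.014 -0.084 0.284 [ 92 103 101]
263 109 0.014 -0.084 0.278 [ 91 106 103]
263 110 0.013 -0.083 0.276 [ 93 103 102]
235 112 0.017 0.016 0.299 [126 138 133]
237 112 0.013 0.014 0.299 [92 98 93]
263 113 0.013 -0.083 0.267 [ 93 104 102]
263 114 0.014 -0.085 0.263 [ 92 105 102]
263 115 0.013 -0.083 0.261 [ 96 107 105]
263 119 0.013 -0.083 0.249 [ 96 109 108]
234 120 0.052 -0.009 0.256 [123 129 123]
235 120 0.045 -0.007 0.259 [123 128 121]
231 121 0.061 -0.006 0.251 [130 134 127]
232 121 0.042 0.006 0.261 [105 110 104]
233 121 0.044 0.001 0.259 [91 91 85]
234 121 0.042 -0.001 0.259 [88 86 81]
235 121 0.043 -0.005 0.258 [87 87 82]
263 121 0.014 -0.084 0.242 [ 96 108 105]
227 122 0.07 0.0 0.247 [115 116 109]
228 122 0.062 0.003 0.251 [100 102 100]
229 122 0.049 0.011 0.257 [104 106 100
[... 197 characters left out ...]
075 0.003 0.243 [85 86 80]
226 123 0.068 0.006 0.247 [66 67 63]
227 123 0.059 0.01 0.251 [57 57 54]
228 123 0.052 0.013 0.254 [61 61 60]
229 123 0.046 0.014 0.257 [59 58 55]
230 123 0.046 0.01 0.255 [72 73 69]
231 123 0.045 0.007 0.255 [83 85 81]
227 124 0.054 0.014 0.251 [73 73 70]
228 124 0.054 0.011 0.25 [86 87 82]
263 125 0.014 -0.085 0.229 [ 93 106 104]
263 126 0.014 -0.085 0.226 [ 92 104 102]
263 127 0.012 -0.083 0.224 [ 94 107 104]
263 128 0.013 -0.083 0.221 [ 92 104 100]
top0 674 [0.02043341 0.47825174 0.0017152 ] theta 0.44609811837258373 hinge x 0.024867323325748123
eye pred 0.05063596311236139 0.2523207093032503 [ 0.73909621 -0.35135309  0.25232071]
pix [333.93204138 125.58211811]
```

```bash
python3 - <<'E'
from h import *
for f in('scene0','top0'):
    im=load(f);S=cloud(im);P=S.reshape(-1,3);C=im['color'].reshape(-1,3).astype(int)
    b=(P[:,0]>.3)&(P[:,0]<.75)&(P[:,1]>-.1)&(P[:,1]<.04)
    g=C.max(1)
    h=b&(P[:,2]>.064)&(P[:,2]<.078)&(C.max(1)<75)&(P[:,0]<.53)
    q=P[h]; print(f,'handle',h.sum(),cv2.minAreaRect(q[:,:2].astype(np.float32)),np.median(q,0),np.percentile(q[:,0],[1,99]))
    l=np.polyfit(q[:,0],q[:,1],1); print(' line',l, np.polyval(l,[.46,.55]))
    r=b&(P[:,2]>.05)&(P[:,2]<.085)&(P[:,0]>.53)&(P[:,0]<.72)
    q=P[r]; print(' rod',r.sum(),np.median(q,0),q[:,0].max(),q[:,2].max()); l=np.polyfit(q[:,0],q[:,1],1); print(' line',l,np.polyval(l,[.46,.6,.7]),np.polyfit(q[:,0],q[:,2],1))
    base=b&(P[:,2]>.003)&(P[:,2]<.013)&(C[:,2]>C[:,0]+25)
    q=P[base][:,:2].astype(np.float32); print(' base',base.sum(),cv2.minAreaRect(q)); print(cv2.boxPoints(cv2.minAreaRect(q)))
    po=b&(P[:,2]>.074)&(C[:,2]>C[:,0]+15); print(' posts',np.c_[P[po]].round(3)[::3].tolist())
    k=b&(P[:,2]>.073)&(P[:,0]>.67); print(' hook',P[k].round(4).tolist())
E
```

```text
scene0 handle 449 ((0.4529902935028076, -0.02771405689418316), (0.031519126147031784, 0.1474120020866394), 85.15322875976562) [ 0.44906501 -0.02458353  0.07074964] [0.38005024 0.52580874]
 line [ 0.00792303 -0.02921965] [-0.02557506 -0.02486199]
 rod 301 [ 0.57516107 -0.02703365  0.06222249] 0.6971056765929715 0.08442785130804956
 line [ 0.00029609 -0.02723795] [-0.02710175 -0.0270603  -0.02703069] [-0.04033038  0.08874451]
 base 1636 ((0.4827737808227539, -0.04468681290745735), (0.09972056746482849, 0.21475455164909363), 89.60134887695312)
[[ 0.3750522  -0.09379879]
 [ 0.58980155 -0.09529299]
 [ 0.59049535  0.00442516]
 [ 0.375746    0.00591936]]
 posts [[0.578, -0.045, 0.082], [0.571, -0.047, 0.083], [0.574, -0.042, 0.083], [0.568, -0.047, 0.082], [0.574, -0.043, 0.079], [0.567, -0.045, 0.081], [0.574, -0.042, 0.077], [0.568, -0.045, 0.077], [0.573, -0.04, 0.076], [0.574, -0.037, 0.075], [0.57, -0.035, 0.074], [0.577, -0.014, 0.083], [0.572, -0.011, 0.084], [0.576, -0.009, 0.081], [0.571, -0.012, 0.081], [0.576, -0.013, 0.075], [0.568, -0.012, 0.078], [0.568, -0.012, 0.076], [0.398
[... 750 characters left out ...]
24428 -0.05982147]
 [ 0.58674145 -0.05903924]
 [ 0.58652484 -0.00130439]]
 posts [[0.577, -0.013, 0.086], [0.578, -0.02, 0.075], [0.578, -0.049, 0.076], [0.575, -0.018, 0.079], [0.574, -0.045, 0.08], [0.572, -0.012, 0.078], [0.572, -0.02, 0.075], [0.571, -0.05, 0.082], [0.569, -0.018, 0.08], [0.569, -0.048, 0.083], [0.567, -0.015, 0.081], [0.567, -0.047, 0.077], [0.423, -0.04, 0.076], [0.397, -0.05, 0.075], [0.395, -0.008, 0.075], [0.394, -0.05, 0.075], [0.392, -0.056, 0.074], [0.387, -0.013, 0.074]]
 hook [[0.7043, -0.0286, 0.0887], [0.7043, -0.0313, 0.0883], [0.7019, -0.0284, 0.0868], [0.7013, -0.0314, 0.0893], [0.7023, -0.0336, 0.0851], [0.6994, -0.031, 0.0858], [0.7016, -0.0324, 0.0761]]
```

```bash
cat >> h.py <<'E'
from scipy.spatial.transform import Rotation as Ro
def st():
    s=sensors.state(); R=Ro.from_quat(s['orientation']).as_matrix()
    print('t',round(s['t'],2),'tcp',s['tcp_pos'].round(4),'gap',round(s['finger_gap'],3),'F',s['wrist_force'].round(2),'T',s['wrist_torque'].round(3))
    print(' q',s['joint_positions'].round(3)); print(' jawyaw',np.arctan2(R[1,0],R[0,0]).round(4),'x',R[:,0].round(3),'y',R[:,1].round(4))
    return s
E
python3 -c "from h import *; st()"
python3 -m handwheel '100 1.6 3.4 0 0 0 -0.024;100 1.73 3.69 0 0 0 -0.024;100 1.73 3.69 0 0 0 -0.024;100 1.73 3.69 0 0 0 -0.024;100 1.73 3.69 0 0 0 -0.024;100 1.73 3.69 0 0 0 -0.024;100 1.73 3.69 0 0 0 -0.024;100 1.73 3.69 0 0 0 -0.024'
python3 -c "from h import *; st()"
```

```text
t 0.1 tcp [ 0.2234 -0.5832  0.2496] gap 1.004 F [ 0.62 -0.41 -0.04] T [0.025 0.011 0.024]
 q [-1.224  0.424  1.631 -0.     1.089 -0.019]
 jawyaw -1.205 x [ 0.358 -0.934 -0.001] y [-5.0e-04  1.4e-03 -1.0e+00]
t: 0.77
tcp_pos: [0.3609, -0.2894, 0.2502]
orientation: [-0.541, 0.455, -0.455, 0.541]
wrist_force: [1.5, -0.3, -0.3]
finger_gap: 1.002
t 0.77 tcp [ 0.3609 -0.2894  0.2502] gap 1.002 F [ 1.49 -0.28 -0.29] T [-0.045  0.037 -0.028]
 q [-0.702  0.183  1.977  0.     0.982  0.697]
 jawyaw -1.3986 x [ 0.171 -0.985 -0.   ] y [-1.e-04  2.e-04 -1.e+00]
```

```bash

python3 -m handwheel '100 1.74 3.7 0 0 0 -0.024;100 1.74 3.7 0 0 0 -0.024;100 1.74 3.7 0 0 0 -0.024;100 1.74 3.7 0 0 0 -0.024;100 1.74 3.7 0 0 0 -0.024;100 1.74 3.7 0 0 0 -0.024;100 1.74 3.7 0 0 0 -0.024;100 0 0 -4 0 0 0;100 0 0 -4 0 0 0;100 0 0 0 0 0 0'
python3 -c "
from h import *
st(); grab('wrist','w1'); grab('top','top1')"
```

```text
t: 1.6
tcp_pos: [0.478, -0.0309, 0.1643]
orientation: [0.505, -0.501, 0.495, -0.499]
wrist_force: [-2.5, -0.4, 0.0]
finger_gap: 1.006
t 1.6 tcp [ 0.478  -0.0309  0.1643] gap 1.006 F [-2.51 -0.43  0.  ] T [-0.013  0.07   0.055]
 q [-0.089  0.347  2.002 -0.     0.804  1.473]
 jawyaw -1.5628 x [ 0.008 -1.    -0.001] y [-0.012   0.001  -0.9999]
```

View pics/w1.png

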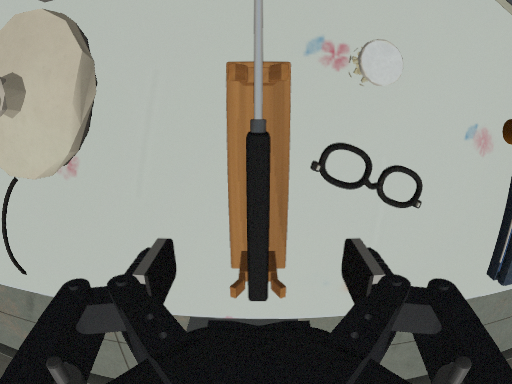

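View pics/top1.png

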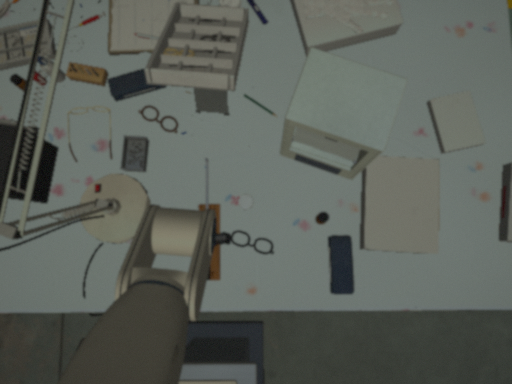

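```bash

python3 -c "
from h import *
st()
P=cloud(load('top1')); 
for v in (210,220,230,240,250,260,270): print(v,[P[v,u].round(2).tolist() for u in (125,135,145,152,156,165)])
im=load('w1');print(im['mtx'],im['R'],im['t'],-im['R'].T@im['t'])
"
```

```text
t 1.7 tcp [ 0.4813 -0.0322  0.1696] gap 0.996 F [ 0.57 -0.21  0.39] T [-0.016  0.007  0.036]
 q [-0.091  0.339  1.997 -0.     0.81   1.473]
 jawyaw -1.5649 x [ 0.006 -1.    -0.   ] y [-4.4e-03  4.0e-04 -1.0e+00]
210 [[0.57, 0.2, 0.03], [0.57, 0.17, 0.03], [0.52, 0.02, 0.48], [0.52, 0.01, 0.48], [0.52, 0.01, 0.47], [0.52, -0.01, 0.47]]
220 [[0.54, 0.2, 0.03], [0.54, 0.18, 0.03], [0.5, 0.02, 0.5], [0.5, 0.01, 0.49], [0.5, 0.0, 0.49], [0.5, -0.01, 0.49]]
230 [[0.52, 0.2, 0.03], [0.52, 0.18, 0.02], [0.48, 0.01, 0.52], [0.48, 0.01, 0.49], [0.48, -0.0, 0.49], [0.48, -0.02, 0.49]]
240 [[0.49, 0.2, 0.02], [0.46, 0.02, 0.53], [0.47, 0.01, 0.52], [0.47, 0.01, 0.48], [0.47, 0.0, 0.49], [0.47, -0.02, 0.49]]
250 [[0.46, 0.21, -0.0], [0.45, 0.02, 0.55], [0.45, 0.01, 0.51], [0.45, 0.01, 0.46], [0.45, 0.0, 0.47], [0.45, -0.01, 0.47]]
260 [[0.43, 0.03, 0.56], [0.43, 0.01, 0.56], [0.43, 0.01, 0.5], [0.43, 0.02, 0.45], [0.43, 0.12, -0.0], [0.43, 0.1, -0.0]]
270 [[0.42, 0.02, 0.57], [0.42, 0.01, 0.57], [0.42, -0.01, 0.57], [0.42, -0.02, 0.57], [0.42, -0.02, 0.57], [0.42, -0.04, 0.57]]
[[297.31863964   0.         258.42552413]
 [  0.         297.31863964 190.24862999]
 [  0.           0.           1.        ]] [[ 8.09015807e-03 -9.99965496e-01 -1.88554109e-03]
 [-9.55124766e-01 -8.28568207e-03  2.96087875e-01]
 [-2.96093282e-01 -5.94470714e-04 -9.55158843e-01]] [-0.03628366  0.44265457  0.43772202] [ 0.55269043 -0.0323545   0.28696099]
```

```bash

python3 -m handwheel '100 0.1 0 -3 0 0 0;100 0 0 -3 0 0 0;100 0 0 -2.5 0 0 0;100 0 0 -1.5 0 0 0;100 0 0 -1 0 0 0;100 0 0 0 0 0 0'
python3 -c "
from h import *
st(); grab('wrist','w2')"
```

```text
t: 2.2
tcp_pos: [0.484, -0.033, 0.0607]
orientation: [-0.501, 0.499, -0.499, 0.501]
wrist_force: [0.3, -0.8, -0.3]
finger_gap: 0.999
t 2.2 tcp [ 0.484  -0.033   0.0607] gap 0.999 F [ 0.29 -0.78 -0.28] T [-0.038  0.024 -0.032]
 q [-0.093  0.544  2.034  0.     0.563  1.474]
 jawyaw -1.5662 x [ 0.005 -1.     0.   ] y [ 3.e-04 -0.e+00 -1.e+00]
```

View pics/w2.png

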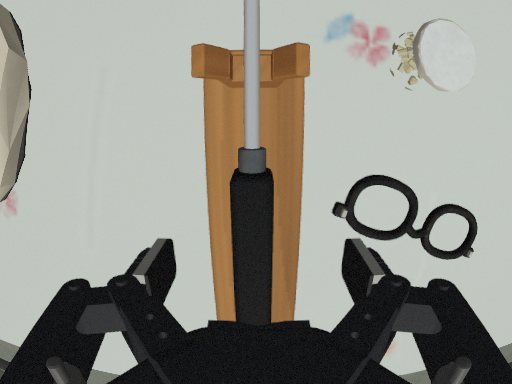

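```bash

python3 -m handwheel '100 0 0.25 0 0 0 0;100 0 0 0 0 0 0;0 0 0 0 0 0 0;0 0 0 0 0 0 0;0 0 0 0 0 0 0;0 0 0 0 0 0 0;0 0 0 0 0 0 0;0 0 0 0 0 0 0;0 0 0 0 0 0 0;0 0 0 0 0 0 0'
python3 -c "
from h import *
st(); grab('wrist','w3')"
```

```text
t: 3.08
tcp_pos: [0.4835, -0.0298, 0.0605]
orientation: [-0.501, 0.499, -0.499, 0.501]
wrist_force: [-1.4, 1.1, 6.1]
finger_gap: 0.2
t 3.08 tcp [ 0.4835 -0.0298  0.0605] gap 0.2 F [-1.41  1.07  6.11] T [0.137 0.247 0.109]
 q [-0.086  0.544  2.036  0.     0.562  1.479]
 jawyaw -1.5649 x [ 0.006 -1.    -0.   ] y [-0.  0. -1.]
```

View pics/w3.png

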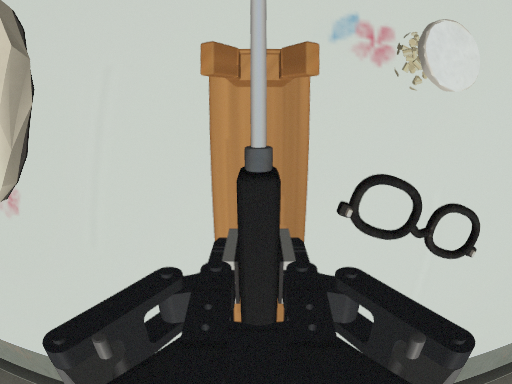

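```bash

python3 -m handwheel '0 0 0 0.5 0 0 0;0 0 0 1 0 0 0;0 0 0 1.5 0 0 0;0 0 0 2 0 0 0;0 0 0 2 0 0 0;0 0 0 1 0 0 0;0 0 0 0 0 0 0'
python3 -c "
from h import *
st();grab('scene','s2');grab('wrist','w4')"
```

```text
t: 3.72
tcp_pos: [0.485, -0.03, 0.1427]
orientation: [-0.5, 0.497, -0.5, 0.502]
wrist_force: [1.3, -0.4, -1.8]
finger_gap: 0.199
t 3.72 tcp [ 0.485  -0.03    0.1427] gap 0.199 F [ 1.3  -0.43 -1.84] T [ 0.015 -0.083 -0.027]
 q [-0.086  0.387  2.009 -0.     0.74   1.479]
 jawyaw -1.5651 x [ 0.006 -1.     0.   ] y [ 4.7e-03 -4.0e-04 -1.0e+00]
```

View pics/s2.png

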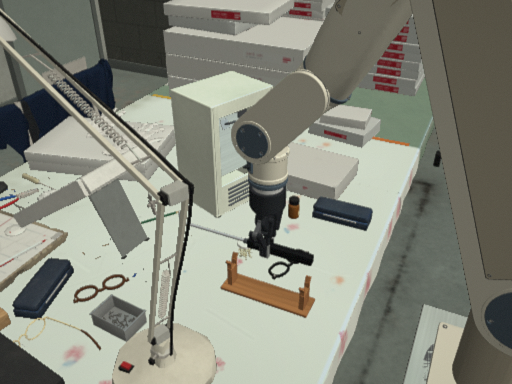

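View pics/w4.png

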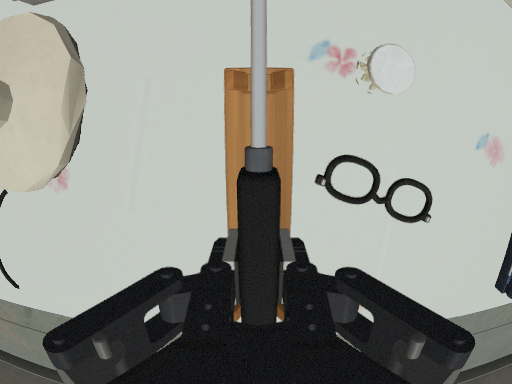

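```bash

python3 -m handwheel '0 -0.4 -1.5 0.6 0 0 -0.025;0 -0.7 -2.5 0.8 0 0 -0.045;0 -0.7 -2.7 0.8 0 0 -0.05;0 -0.7 -2.8 0.8 0 0 -0.05;0 -0.7 -2.8 0.8 0 0 -0.05;0 -0.7 -2.8 0.8 0 0 -0.05;0 -0.7 -2.6 0.7 0 0 -0.045;0 -0.6 -2 0.5 0 0 -0.03;0 -0.3 -1 0.2 0 0 -0.015;0 0 0 0 0 0 0'
python3 -m handwheel '0 0 0 0 0 0 0;0 0 0 0 0 0 0'
python3 -c "
from h import *
st();grab('scene','s3');grab('wrist','w5');grab('top','t3')
a=load('s3')['color'][60:270,150:385]; cv2.imwrite('pics/s3c.png',cv2.resize(a,None,fx=2.8,fy=2.8,interpolation=cv2.INTER_CUBIC))"
```

```text
t: 4.65
tcp_pos: [0.4278, -0.2383, 0.1996]
orientation: [-0.403, 0.581, -0.581, 0.403]
wrist_force: [-0.3, -0.6, -1.1]
finger_gap: 0.197
t: 4.82
tcp_pos: [0.4281, -0.2358, 0.1994]
orientation: [-0.405, 0.581, -0.579, 0.404]
wrist_force: [1.0, 1.0, -1.6]
finger_gap: 0.201
t 4.82 tcp [ 0.4281 -0.2358  0.1994] gap 0.201 F [ 1.01  1.01 -1.63] T [-0.01  -0.006 -0.002]
 q [-0.528  0.298  1.965  0.     0.88   1.396]
 jawyaw -1.9241 x [-0.346 -0.938 -0.001] y [-0.0016  0.0013 -1.    ]
```

View pics/s3c.png

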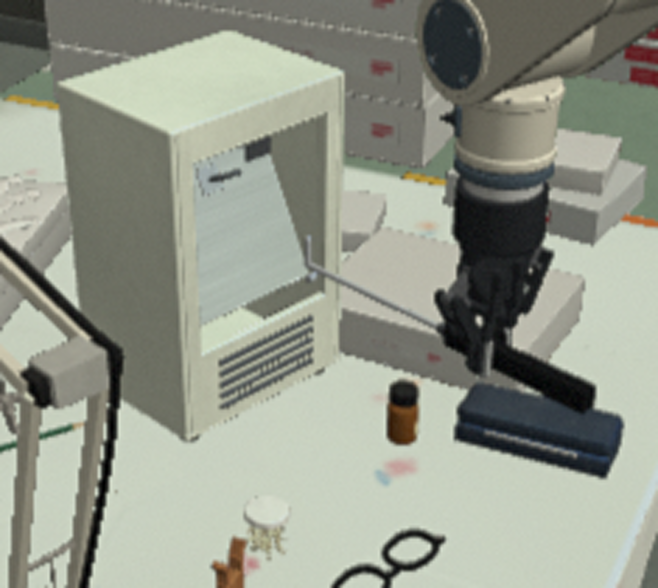

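View pics/w5.png

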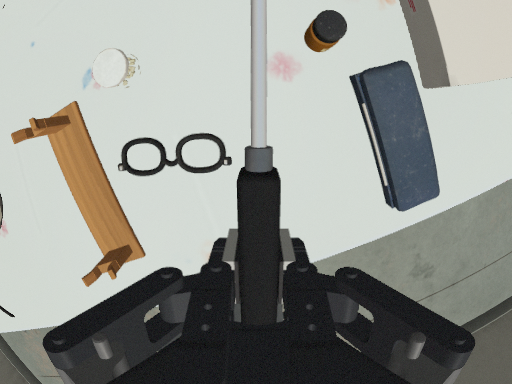

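View pics/t3.png

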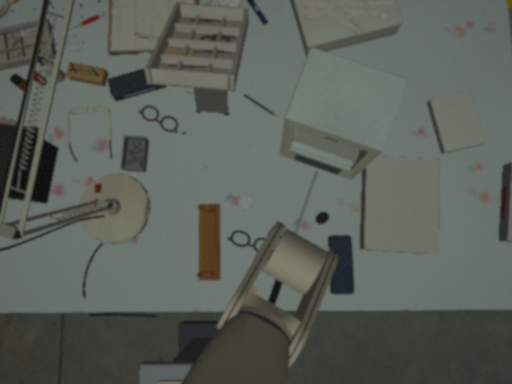

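```bash
cat >> h.py <<'E'
yaw=-.354; ex=np.array([np.cos(yaw),np.sin(yaw)]);ey=np.array([-ex[1],ex[0]]);o=np.array([.6916,-.3338])
def cab(p): p=np.asarray(p); return np.array([(p[:2]-o)@ex,(p[:2]-o)@ey,p[2]])
def pix(im,p):
    c=im['mtx']@(im['R']@np.asarray(p)+im['t']); return c[:2]/c[2]
def hook(s,L=.2195,H=.0295):
    R=Ro.from_quat(s['orientation']).as_matrix(); d=np.cross(-R[:,1],R[:,0]); # pole x
    d=np.cross(R[:,0],R[:,1]); d=d*np.sign(d[0]); up=-R[:,1]
    return s['tcp_pos']+L*d+H*up, s['tcp_pos']+L*d
E
python3 - <<'E'
from h import *
s=st(); tip,root=hook(s); print('tip',tip,cab(tip))
for f in('s3','t3'):
    im=load(f); print(f,'tip pix',pix(im,tip),'root',pix(im,root))
    S=cloud(im);X=(S[...,:2]-o)@ex;Y=(S[...,:2]-o)@ey;Z=S[...,2]
    k=(X<-.02)&(X>-.2)&(abs(Y)<.04)&(Z>.15)&(Z<.27)
    vv,uu=np.where(k); 
    q=np.c_[X[k],Y[k],Z[k]]; l=np.polyfit(q[:,0],q[:,1:],1); print(k.sum(),'rod Y,Z slope',l[0],'at -.06',l[0]*-.06+l[1])
    i=np.argsort(-q[:,2])[:12]; print(np.c_[uu[i],vv[i],q[i].round(4)])
im=load('s3');a=im['color'][130:175,240:290];cv2.imwrite('pics/hk.png',cv2.resize(a,None,fx=12,fy=12,interpolation=cv2.INTER_NEAREST))
E
```

```text
t 4.97 tcp [ 0.4285 -0.2357  0.1998] gap 0.198 F [ 0.04 -0.05 -1.94] T [0.017 0.049 0.048]
 q [-0.527  0.298  1.965  0.     0.88   1.396]
 jawyaw -1.9233 x [-0.345 -0.939 -0.   ] y [-9.e-04  7.e-04 -1.e+00]
tip [ 0.63454083 -0.31153491  0.22908414] [-0.06123939  0.00110481  0.22908414]
s3 tip pix [260.02193234 143.57559115] root [259.99399525 153.49010502]
130 rod Y,Z slope [0.00430098 0.06990424] at -.06 [0.00403238 0.20682897]
[[ 2.590e+02  1.440e+02 -6.040e-02  4.000e-03  2.286e-01]
 [ 2.600e+02  1.440e+02 -6.190e-02  1.900e-03  2.284e-01]
 [ 2.600e+02  1.450e+02 -6.220e-02  2.200e-03  2.256e-01]
 [ 2.590e+02  1.450e+02 -5.990e-02  3.600e-03  2.253e-01]
 [ 2.590e+02  1.460e+02 -6.130e-02  4.900e-03  2.233e-01]
 [ 2.600e+02  1.460e+02 -6.250e-02  2.400e-03  2.229e-01]
 [ 2.590e+02  1.470e+02 -6.320e-02  6.800e-03  2.218e-01]
 [ 2.600e+02  1.470e+02 -6.460e-02  4.400e-03  2.214e-01]
 [ 2.590e+02  1.480e+02 -6.490e-02  8.400e-03  2.200e-01]
 [ 2.600e+02  1.480e+02 -6.370e-02  3.600e-03  2.178e-01]
 [ 2.600e+02  1.490e+02 -6.260e-02  2.400e-03  2.140e-01]
 [ 2.590e+02  1.490e+02 -6.01
[... 182 characters left out ...]
01]
[[ 3.170e+02  1.730e+02 -6.410e-02 -2.000e-04  2.301e-01]
 [ 3.160e+02  1.730e+02 -6.410e-02  1.900e-03  2.270e-01]
 [ 3.170e+02  1.720e+02 -6.100e-02  4.000e-04  2.266e-01]
 [ 3.180e+02  1.720e+02 -6.000e-02 -1.800e-03  2.257e-01]
 [ 3.180e+02  1.730e+02 -6.220e-02 -2.600e-03  2.255e-01]
 [ 3.170e+02  1.710e+02 -5.830e-02  1.100e-03  2.248e-01]
 [ 3.160e+02  1.720e+02 -6.120e-02  2.500e-03  2.241e-01]
 [ 3.170e+02  1.740e+02 -6.380e-02 -1.500e-03  2.192e-01]
 [ 3.160e+02  1.740e+02 -6.430e-02  7.000e-04  2.179e-01]
 [ 3.150e+02  1.740e+02 -6.320e-02  2.500e-03  2.094e-01]
 [ 3.160e+02  1.750e+02 -6.410e-02 -6.000e-04  2.070e-01]
 [ 3.170e+02  1.750e+02 -6.320e-02 -2.900e-03  2.062e-01]]
```

View pics/hk.png

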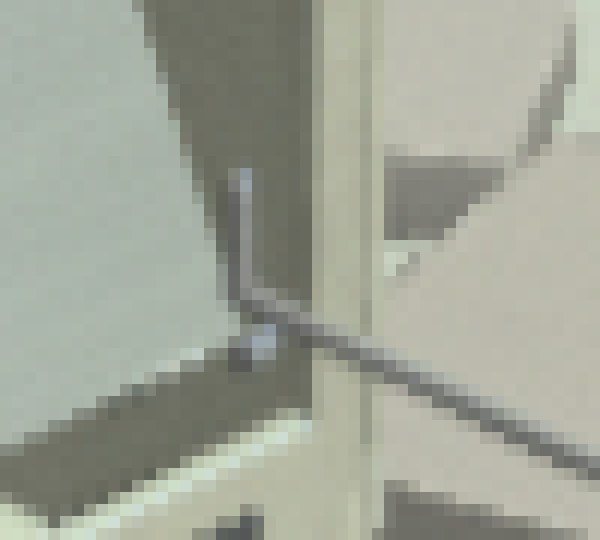

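```bash

python3 -m handwheel '0 0.9 -0.33 0 0 0 0;0 1.9 -0.7 0 0 0 0;0 2.2 -0.81 0 0 0 0;0 2.2 -0.81 0 0 0 0;0 1.9 -0.7 0 0 0 0;0 1.0 -0.37 0 0 0 0;0 0.45 -0.18 0 0 0 0;0 0 0 0 0 0 0;0 0 0 0 0 0 0;0 0 0 0 0 0 0'
cat > look.py <<'E'
import sys
from h import *
s=st(); tip,root=hook(s); print('tip cab',cab(tip).round(4))
f=sys.argv[1]; im=grab('scene',f); print('tip pix',pix(im,tip),'root',pix(im,root))
a=im['color'][95:175,205:285];cv2.imwrite('pics/'+f+'c.png',cv2.resize(a,None,fx=7,fy=7,interpolation=cv2.INTER_CUBIC))
E
python3 look.py s4
```

```text
t: 5.8
tcp_pos: [0.5329, -0.2753, 0.2001]
orientation: [-0.404, 0.581, -0.58, 0.404]
wrist_force: [-0.7, 0.4, -2.5]
finger_gap: 0.201
t 5.8 tcp [ 0.5329 -0.2753  0.2001] gap 0.201 F [-0.68  0.37 -2.49] T [-0.028 -0.05   0.002]
 q [-0.497  0.448  1.724 -0.     0.972  1.428]
 jawyaw -1.925 x [-0.347 -0.938 -0.   ] y [-1.2e-03  7.0e-04 -1.0e+00]
tip cab [ 5.040e-02 -2.000e-04  2.292e-01]
tip pix [232.08987298 130.07035006] root [232.38874056 139.6494716 ]
```

View pics/s4c.png

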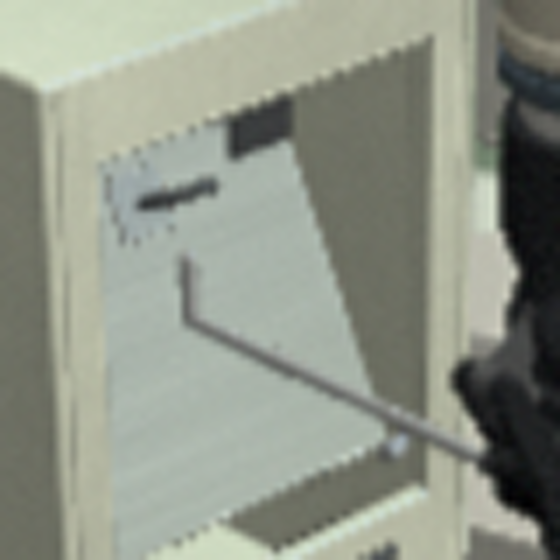

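```bash

python3 -m handwheel '0 0.15 0.1 0 0 0 0;0 0 0 0.4 0 0 0;0 0 0 0.5 0 0 0;0 0 0 0.5 0 0 0;0 0 0 0.3 0 0 0;0 0 0 0 0 0 0'
python3 look.py s5
```

```text
t: 6.35
tcp_pos: [0.536, -0.2751, 0.2186]
orientation: [0.404, -0.58, 0.581, -0.404]
wrist_force: [1.1, -0.1, -1.8]
finger_gap: 0.207
t 6.35 tcp [ 0.536  -0.2751  0.2186] gap 0.207 F [ 1.08 -0.11 -1.78] T [-0.014 -0.067 -0.028]
 q [-0.494  0.427  1.707 -0.     1.006  1.431]
 jawyaw -1.925 x [-0.347 -0.938  0.   ] y [ 0.0018 -0.001  -1.    ]
tip cab [0.0531 0.001  0.2485]
tip pix [230.89913148 123.51153994] root [231.19381949 133.22002581]
```

View pics/s5c.png

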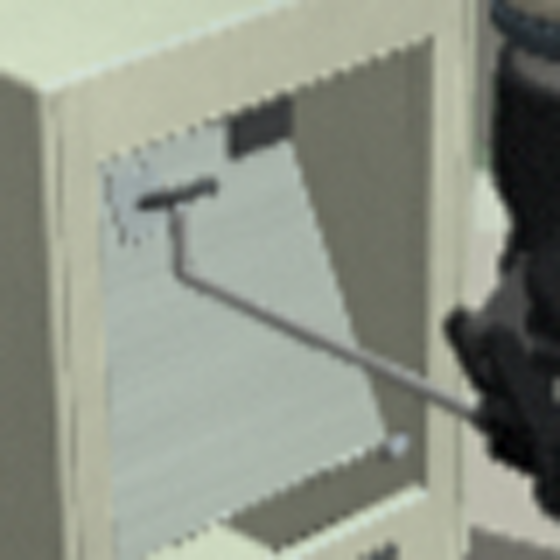

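```bash

python3 -m handwheel '0 0 0 0.3 0 0 0;0 0 0 0.4 0 0 0;0 0 0 0.4 0 0 0;0 0 0 0.4 0 0 0;0 0 0 0.3 0 0 0;0 0 0 0 0 0 0'
python3 look.py s6
```

```text
t: 6.9
tcp_pos: [0.5359, -0.275, 0.2362]
orientation: [0.404, -0.58, 0.581, -0.404]
wrist_force: [-0.3, 0.7, -0.6]
finger_gap: 0.199
t 6.9 tcp [ 0.5359 -0.275   0.2362] gap 0.199 F [-0.35  0.66 -0.65] T [ 0.019  0.02  -0.054]
 q [-0.494  0.406  1.694 -0.     1.041  1.431]
 jawyaw -1.925 x [-0.347 -0.938  0.   ] y [ 1.2e-03 -7.0e-04 -1.0e+00]
tip cab [0.053  0.0011 0.266 ]
tip pix [230.72523624 117.65779808] root [231.02782229 127.50568123]
```

View pics/s6c.png

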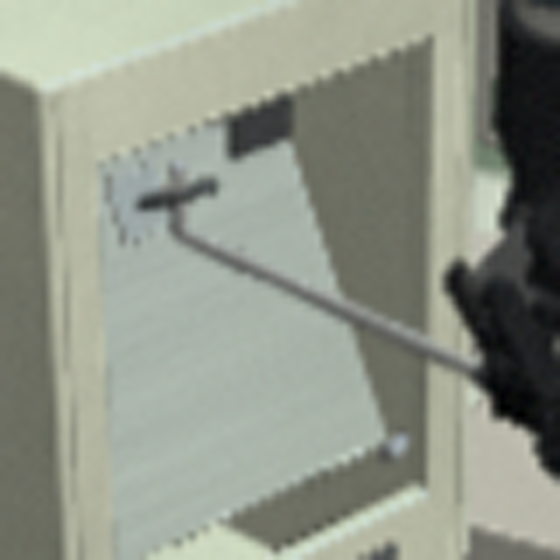

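```bash

python3 -m handwheel '0 -0.3 0.11 0 0 0 0;0 -0.47 0.17 0 0 0 0;0 -0.47 0.17 0 0 0 0;0 -0.47 0.17 0 0 0 0;0 0 0 0 0 0 0'
python3 look.py s7;python3 -m handwheel '0 -0.47 0.17 0 0 0 0;0 -0.47 0.17 0 0 0 0;0 -0.47 0.17 0 0 0 0;0 0 0 0 0 0 0'
python3 look.py s8
```

```text
t: 7.37
tcp_pos: [0.5172, -0.2682, 0.2352]
orientation: [-0.404, 0.581, -0.58, 0.404]
wrist_force: [-0.2, -0.5, -1.4]
finger_gap: 0.2
t 7.37 tcp [ 0.5172 -0.2682  0.2352] gap 0.2 F [-0.25 -0.54 -1.39] T [-0.    -0.017  0.014]
 q [-0.499  0.38   1.738 -0.     1.025  1.426]
 jawyaw -1.9251 x [-0.347 -0.938 -0.   ] y [-1.e-03  5.e-04 -1.e+00]
tip cab [0.0332 0.001  0.2644]
tip pix [235.64132091 120.38289416] root [235.90358463 130.28925122]
t: 7.75
tcp_pos: [0.5032, -0.2631, 0.2352]
orientation: [-0.404, 0.581, -0.58, 0.404]
wrist_force: [0.6, -0.0, -2.2]
finger_gap: 0.201
t 7.75 tcp [ 0.5032 -0.2631  0.2352] gap 0.201 F [ 0.64 -0.   -2.2 ] T [-0.031 -0.041 -0.053]
 q [-0.503  0.359  1.77  -0.     1.014  1.422]
 jawyaw -1.9251 x [-0.347 -0.938 -0.   ] y [-9.e-04  5.e-04 -1.e+00]
tip cab [0.0183 0.001  0.2645]
tip pix [239.3689049 122.0336961] root [239.58824801 131.98674813]
```

View pics/s8c.png

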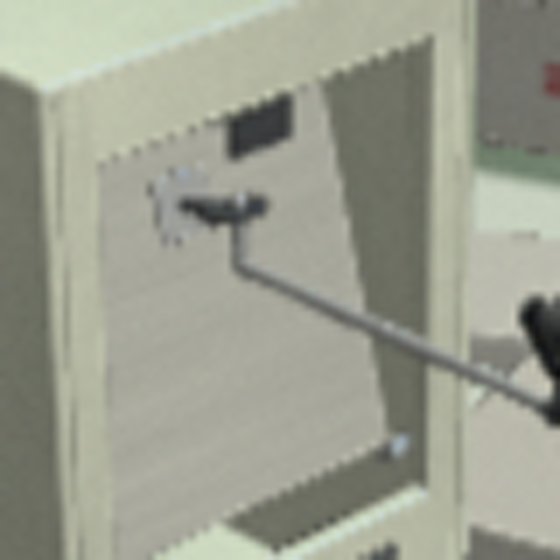

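```bash

python3 -m handwheel '0 -0.2 0.07 0.2 0 0 0;0 -0.35 0.13 0 0 0 0;0 -0.35 0.13 0 0 0 0;0 0 0 0 0 0 0;0 0 0 0 0 0 0'
cat > f.py <<'E'
from h import *
s=sensors.state(); tip,_=hook(s); F=s['wrist_force']; f=s['wrist_force'][:2]@ex
print('t',round(s['t'],2),'tip cab',cab(tip).round(4),'pull',f.round(2),'side',(F[:2]@ey).round(2),'z',F[2].round(2))
E
python3 f.py
python3 -m handwheel '0 -0.19 0.07 0 0 0 0;0 -0.19 0.07 0 0 0 0;0 0 0 0 0 0 0;0 0 0 0 0 0 0'; python3 f.py
python3 -m handwheel '0 -0.19 0.07 0 0 0 0;0 0 0 0 0 0 0;0 0 0 0 0 0 0'; python3 f.py
```

```text
t: 8.22
tcp_pos: [0.495, -0.2601, 0.2373]
orientation: [-0.404, 0.58, -0.58, 0.404]
wrist_force: [-0.3, -0.8, -1.8]
finger_gap: 0.199
t 8.22 tip cab [0.0095 0.0009 0.2668] pull 0.01 side -0.86 z -1.75
t: 8.55
tcp_pos: [0.4913, -0.2587, 0.2373]
orientation: [-0.404, 0.58, -0.58, 0.404]
wrist_force: [1.2, -0.3, -1.4]
finger_gap: 0.202
t 8.55 tip cab [0.0056 0.0009 0.2667] pull 1.27 side 0.14 z -1.43
t: 8.8
tcp_pos: [0.4894, -0.2581, 0.2373]
orientation: [-0.404, 0.58, -0.58, 0.404]
wrist_force: [0.2, 0.1, -1.0]
finger_gap: 0.201
t 8.8 tip cab [0.0036 0.0009 0.2667] pull 0.12 side 0.18 z -1.0
```

```bash

for i in 1; do python3 -m handwheel '0 -0.09 0.03 0 0 0 0;0 -0.09 0.04 0 0 0 0;0 0 0 0 0 0 0' >/dev/null; python3 f.py; done
python3 -m handwheel '0 -0.09 0.03 0 0 0 0;0 -0.09 0.04 0 0 0 0;0 0 0 0 0 0 0' >/dev/null; python3 f.py
python3 -m handwheel '0 -0.09 0.03 0 0 0 0;0 -0.09 0.04 0 0 0 0;0 0 0 0 0 0 0' >/dev/null; python3 f.py
```

```text
t 9.05 tip cab [0.0017 0.0009 0.2667] pull 2.76 side 0.36 z -1.92
t 9.3 tip cab [-0.0004  0.001   0.2667] pull 2.2 side 0.14 z -2.41
t 9.55 tip cab [-0.0022  0.001   0.2667] pull 0.6 side -0.32 z -2.87
```

```bash

python3 -m handwheel '0 -0.09 0.03 0 0 0 0;0 -0.09 0.04 0 0 0 0;0 0 0 0 0 0 0' >/dev/null; python3 f.py
python3 look.py s9
```

```text
t 9.8 tip cab [-0.0042  0.001   0.2667] pull 1.9 side -0.66 z -3.38
t 9.8 tcp [ 0.4822 -0.2552  0.2373] gap 0.197 F [ 1.55 -1.27 -3.38] T [-0.097 -0.016 -0.094]
 q [-0.509  0.324  1.817 -0.     1.001  1.416]
 jawyaw -1.9251 x [-0.347 -0.938 -0.   ] y [-2.e-04  1.e-04 -1.e+00]
tip cab [-0.0042  0.001   0.2667]
tip pix [245.04494578 123.82666605] root [245.19327564 133.86691478]
```

View pics/s9c.png

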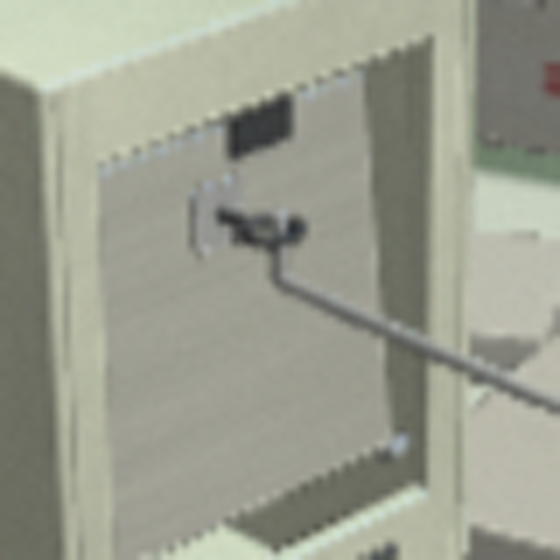

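```bash
cat > ang.py <<'E'
import sys
from h import *
im=eyes.get_image('scene');S=cloud(im);X=(S[...,:2]-o)@ex;Y=(S[...,:2]-o)@ey;Z=S[...,2]
best=None
for th in np.arange(-.15,.6,.01):
    d=X-(.0249+(Z-.115)*np.tan(th)-.004/np.cos(th))
    m=(abs(Y)<.08)&(Z>.13)&(Z<.27)&(abs(d)<.005)
    if best is None or m.sum()>best[0]: best=(m.sum(),th,m)
m=best[2]; A=np.c_[np.ones(m.sum()),Z[m]-.115]; c,*_=np.linalg.lstsq(A,X[m],rcond=None)
print('flap',best[0],best[1].round(2),'fit',np.arctan(c[1]).round(4),'hx',(c[0]+.004).round(4))
E
python3 ang.py
python3 -m handwheel '0 -0.09 0.03 0 0 0 0;0 -0.09 0.04 0 0 0 0;0 0 0 0 0 0 0' >/dev/null; python3 f.py
python3 -m handwheel '0 -0.09 0.035 0 0 0 0;0 0 0 0 0 0 0' >/dev/null; python3 f.py
python3 -m handwheel '0 -0.09 0.035 0 0 0 0;0 0 0 0 0 0 0' >/dev/null; python3 f.py;python3 ang.py
```

```text
flap 1732 0.1 fit 0.0987 hx 0.0254
t 10.15 tip cab [-0.006   0.001   0.2668] pull 1.92 side -0.86 z -3.38
t 10.32 tip cab [-0.007   0.0011  0.2668] pull 2.0 side -1.11 z -2.88
t 10.48 tip cab [-0.008   0.0011  0.2667] pull 1.93 side -0.18 z -3.02
flap 1722 0.07 fit 0.0736 hx 0.0251
```

```bash

python3 -m handwheel '0 -0.09 0.035 0 0 0 0;0 0 0 0 0 0 0' >/dev/null; python3 f.py
python3 -m handwheel '0 -0.09 0.035 0 0 0 0;0 0 0 0 0 0 0' >/dev/null; python3 f.py
python3 -m handwheel '0 -0.09 0.035 0 0 0 0;0 0 0 0 0 0 0' >/dev/null; python3 f.py;python3 ang.py
```

```text
t 10.7 tip cab [-0.0089  0.0011  0.2668] pull 2.93 side -0.63 z -3.06
t 10.87 tip cab [-0.0099  0.0011  0.2668] pull 1.56 side 0.27 z -2.51
t 11.03 tip cab [-0.0109  0.0012  0.2668] pull 2.48 side -0.5 z -3.21
flap 1719 0.05 fit 0.0521 hx 0.0253
```

```bash

python3 -m handwheel '0 -0.09 0.035 0 0 0 0;0 0 0 0 0 0 0' >/dev/null; python3 f.py
python3 -m handwheel '0 -0.09 0.035 0 0 0 0;0 0 0 0 0 0 0' >/dev/null; python3 f.py
python3 -m handwheel '0 -0.09 0.035 0 0 0 0;0 0 0 0 0 0 0' >/dev/null; python3 f.py;python3 ang.py
```

```text
t 11.25 tip cab [-0.0118  0.0012  0.2669] pull 1.69 side -0.61 z -2.45
t 11.42 tip cab [-0.0128  0.0012  0.2668] pull 2.6 side -0.09 z -3.85
t 11.58 tip cab [-0.0138  0.0012  0.2667] pull 1.64 side -0.93 z -3.71
flap 1723 0.03 fit 0.0313 hx 0.0252
```

```bash
echo 'import sys; sys.exit(1 if f>4.5 else 0)' >> f.py
python3 -m handwheel '0 -0.09 0.035 0 0 0 0;0 0 0 0 0 0 0' >/dev/null; python3 f.py && 
python3 -m handwheel '0 -0.09 0.035 0 0 0 0;0 0 0 0 0 0 0' >/dev/null && python3 f.py &&
python3 -m handwheel '0 -0.09 0.035 0 0 0 0;0 0 0 0 0 0 0' >/dev/null && python3 f.py ;python3 ang.py
```

```text
t 11.8 tip cab [-0.0147  0.0012  0.2668] pull 2.16 side -0.93 z -4.15
t 11.97 tip cab [-0.015   0.0012  0.2674] pull 5.77 side 0.07 z -2.93
flap 1715 0.02 fit 0.0237 hx 0.0252
```

```bash
python3 -m handwheel '0 0 0 0 0 0 0' >/dev/null; python3 f.py
python3 -m handwheel '0 -0.05 0.018 0 0 0 0;0 0 0 0 0 0 0' >/dev/null; python3 f.py
```

```text
t 12.1 tip cab [-0.015   0.0012  0.2673] pull 5.33 side -0.31 z -4.38
t 12.27 tip cab [-0.0152  0.0012  0.2677] pull 6.05 side 0.42 z -4.49
```

```bash

python3 -m handwheel '0 -0.05 0.018 0 0 0 0;0 0 0 0 0 0 0' >/dev/null; python3 f.py
python3 -m handwheel '0 -0.05 0.018 0 0 0 0;0 0 0 0 0 0 0' >/dev/null; python3 f.py; python3 ang.py
```

```text
t 12.43 tip cab [-0.0153  0.0012  0.268 ] pull 7.34 side 0.46 z -3.72
t 12.6 tip cab [-0.0155  0.0011  0.2684] pull 8.16 side -0.63 z -4.26
flap 1715 0.03 fit 0.0226 hx 0.0254
```

```bash

python3 -m handwheel '0 -0.04 0.015 0 0 0 0;0 0 0 0 0 0 0' >/dev/null; python3 f.py
python3 -m handwheel '0 -0.04 0.015 0 0 0 0;0 0 0 0 0 0 0' >/dev/null; python3 f.py; python3 ang.py;python3 look.py s10
```

```text
t 12.82 tip cab [-0.0155  0.0012  0.2688] pull 8.92 side -0.15 z -4.1
t 12.98 tip cab [-0.0156  0.0012  0.2691] pull 10.69 side -0.45 z -4.01
flap 1722 0.03 fit 0.0238 hx 0.0253
t 13.03 tcp [ 0.4716 -0.2513  0.2383] gap 0.196 F [10.12 -4.07 -4.38] T [-0.37  -0.939 -0.094]
 q [-5.120e-01  3.040e-01  1.844e+00  1.000e-03  9.880e-01  1.413e+00]
 jawyaw -1.9248 x [-0.347 -0.938  0.001] y [ 0.0054 -0.0025 -1.    ]
tip cab [-0.0156  0.0012  0.2691]
tip pix [247.95261524 124.32681806] root [248.02436527 134.40086241]
```

View pics/s10c.png

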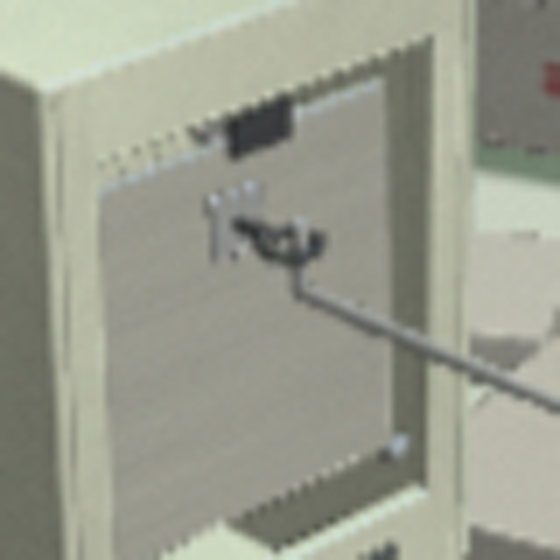

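```bash

python3 -m handwheel '0 0.1 -0.037 0 0 0 0;0 0.1 -0.037 0 0 0 0;0 0.1 -0.037 0 0 0 0;0 0 0 0 0 0 0' >/dev/null; python3 f.py;python3 ang.py
python3 -m handwheel '0 0.1 -0.037 0 0 0 0;0 0.1 -0.037 0 0 0 0;0 0 0 0 0 0 0' >/dev/null; python3 f.py;python3 ang.py
```

```text
t 13.42 tip cab [-0.0147  0.0012  0.2669] pull 1.96 side -0.16 z -1.51
flap 1723 0.03 fit 0.024 hx 0.0254
t 13.72 tip cab [-0.0126  0.0012  0.2669] pull 2.28 side -0.02 z -0.92
flap 1731 0.04 fit 0.0366 hx 0.0255
```

```bash
cat > g.py <<'E'
from h import *
im=eyes.get_image('top') # 0.05 s
F=[]
for i in range(3):
    s=sensors.state(); F.append(s['wrist_force']); 
    eyes.get_image('top') if i<2 else 0
F=np.mean(F,0); tip,_=hook(s)
print('t',round(s['t'],2),'tip',cab(tip).round(4),'pull',(F[:2]@ex).round(2),'side',(F[:2]@ey).round(2),'z',F[2].round(2),'T',s['wrist_torque'].round(2))
E
python3 -m handwheel '0 -0.1 0.037 0 0 0 0;0 -0.1 0.037 0 0 0 0;0 -0.1 0.037 0 0 0 0;0 0 0 0 0 0 0' >/dev/null; python3 g.py
python3 -m handwheel '0 -0.07 0.025 0 0 0 0;0 -0.07 0.025 0 0 0 0;0 0 0 0 0 0 0' >/dev/null; python3 g.py
```

```text
t 14.25 tip [-0.0151  0.0012  0.2676] pull 5.44 side -0.57 z -2.37 T [-0.24 -0.56  0.04]
t 14.65 tip [-0.0155  0.0011  0.2686] pull 9.42 side -0.01 z -3.05 T [-0.36 -0.93 -0.  ]
```

```bash

python3 -m handwheel '0 -0.04 0.015 0 0 0 0;0 0 0 0 0 0 0' >/dev/null; python3 g.py
python3 -m handwheel '0 -0.03 0.011 0 0 0 0;0 0 0 0 0 0 0' >/dev/null; python3 g.py; python3 ang.py
```

```text
t 14.97 tip [-0.0156  0.0011  0.2688] pull 10.91 side -0.22 z -3.34 T [-0.39 -1.07  0.06]
t 15.28 tip [-0.0157  0.0011  0.269 ] pull 11.73 side 0.11 z -3.81 T [-0.45 -1.17 -0.02]
flap 1728 0.02 fit 0.0232 hx 0.0252
```

```bash
python3 - <<'E'
from h import *
im=load('s10');S=cloud(im);X=(S[...,:2]-o)@ex;Y=(S[...,:2]-o)@ey;Z=S[...,2]
for v in range(107,122):
    print(v,[(u,X[v,u].round(3).item(),Y[v,u].round(3).item(),Z[v,u].round(3).item()) for u in range(234,250,2) if im['color'][v,u].max()<90])
print('ring')
for v in range(122,142):
    print(v,[(u,X[v,u].round(3).item(),Y[v,u].round(3).item(),Z[v,u].round(3).item()) for u in range(236,256,1) if X[v,u]<.014])
a=im['color'][100:150,225:265];cv2.imwrite('pics/s10d.png',cv2.resize(a,None,fx=14,fy=12,interpolation=cv2.INTER_NEAREST))
E
```

```text
107 []
108 []
109 [(244, 0.009, -0.008, 0.302), (246, 0.006, -0.012, 0.302)]
110 [(242, 0.008, -0.0, 0.302), (244, 0.005, -0.005, 0.302)]
111 [(240, 0.005, 0.01, 0.303), (242, 0.007, 0.001, 0.3), (244, 0.008, -0.007, 0.297)]
112 [(238, 0.007, 0.015, 0.302), (240, 0.006, 0.009, 0.3), (242, 0.008, 0.0, 0.296), (244, 0.008, -0.007, 0.294)]
113 [(238, 0.006, 0.016, 0.299), (240, 0.006, 0.009, 0.297), (242, 0.009, -0.001, 0.293), (244, 0.007, -0.006, 0.292)]
114 [(238, 0.008, 0.014, 0.295), (240, 0.009, 0.007, 0.293), (242, 0.007, 0.001, 0.292), (244, 0.009, -0.008, 0.288)]
115 [(238, 0.004, 0.018, 0.294), (240, 0.007, 0.008, 0.291), (242, 0.006, 0.002, 0.289)]
116 [(238, 0.004, 0.018, 0.292), (240, 0.008, 0.007, 0.287)]
117 [(238, 0.008, 0.015, 0.287)]
118 []
119 []
120 []
121 []
ring
122 []
123 []
124 []
125 []
126 [(247, -0.015, 0.004, 0.265), (248, -0.014, -0.001, 0.263)]
127 [(236, -0.879, 0.805, 0.818), (240, 0.012, 0.005, 0.253), (241, 0.011, 0.002, 0.253), (242, 0.008, 0.002, 0.254), (243, 0.005, 0.0, 0.254), (244, 0.002, -0.001, 0.255), (245, 0.003, -0.006, 0.253), (246, -0.009, 
[... 1398 characters left out ...]
5, 0.236), (248, -0.019, 0.005, 0.237), (249, -0.02, 0.002, 0.237), (250, -0.027, 0.005, 0.24)]
137 [(241, -0.879, 0.805, 0.818), (247, -0.016, 0.005, 0.234), (248, -0.018, 0.003, 0.234), (249, -0.021, 0.003, 0.235), (250, -0.027, 0.005, 0.237), (251, -0.029, 0.003, 0.238), (252, -0.033, 0.003, 0.239)]
138 [(249, -0.022, 0.004, 0.232), (250, -0.028, 0.006, 0.235), (251, -0.032, 0.006, 0.237), (252, -0.034, 0.005, 0.237), (253, -0.037, 0.004, 0.238), (254, -0.042, 0.005, 0.24), (255, -0.042, 0.001, 0.238)]
139 [(252, -0.034, 0.004, 0.234), (253, -0.039, 0.006, 0.236), (254, -0.044, 0.006, 0.238), (255, -0.05, 0.008, 0.241)]
140 [(254, -0.042, 0.005, 0.234), (255, -0.046, 0.005, 0.235)]
141 []
```

View pics/s10d.png

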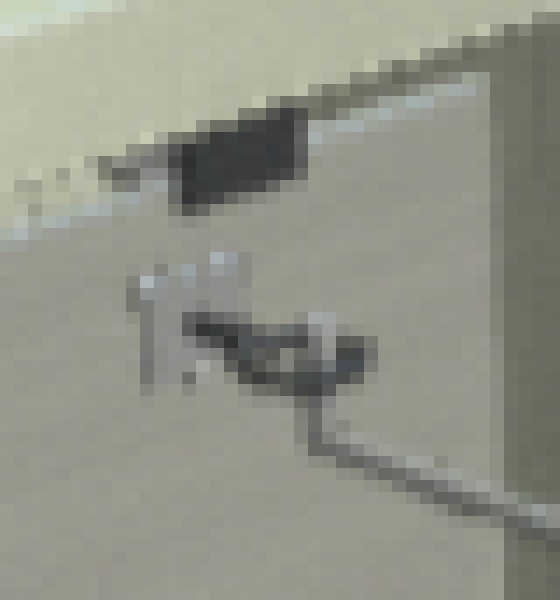

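```bash
python3 - <<'E'
from h import *
grab('wrist','w6'); im=grab('top','t6')
a=im['color'][100:300,240:380]; cv2.imwrite('pics/t6c.png',cv2.resize(cv2.convertScaleAbs(a,alpha=1.5),None,fx=4,fy=3,interpolation=cv2.INTER_CUBIC))
E
python3 g.py
```

```text
t 15.58 tip [-0.0157  0.0011  0.269 ] pull 11.42 side 0.19 z -3.57 T [-0.42 -1.15  0.02]
```

View pics/w6.png

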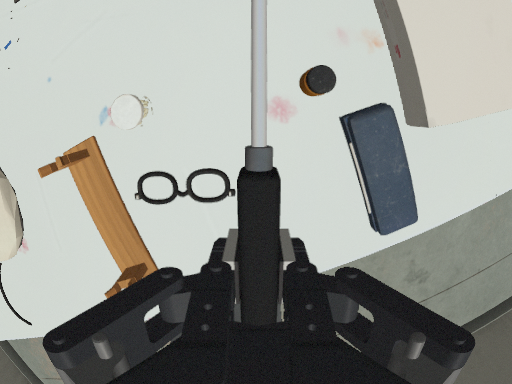

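View pics/t6c.png

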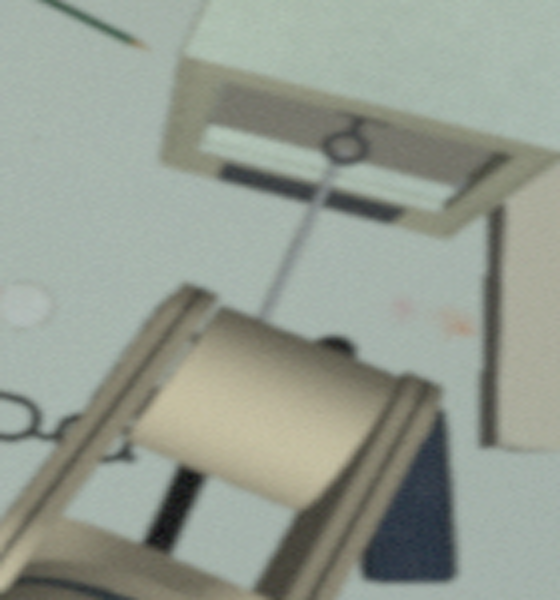

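```bash

python3 -m handwheel '0 -0.03 0.011 -0.05 0 0 0;0 0 0 0 0 0 0' >/dev/null; python3 g.py
python3 -m handwheel '0 -0.02 0.007 -0.05 0 0 0;0 0 0 0 0 0 0' >/dev/null; python3 g.py
```

```text
t 15.9 tip [-0.0162  0.0011  0.2683] pull 10.33 side 0.25 z -2.54 T [-0.35 -1.03 -0.02]
t 16.22 tip [-0.0166  0.0011  0.2677] pull 9.59 side 0.22 z -3.07 T [-0.32 -0.96  0.  ]
```

```bash
python3 ang.py
python3 -m handwheel '0 -0.03 0.011 -0.05 0 0 0;0 0 0 0 0 0 0' >/dev/null; python3 g.py; python3 ang.py
```

```text
flap 1722 0.01 fit 0.0138 hx 0.0253
t 16.58 tip [-0.0172  0.0011  0.2671] pull 8.87 side -0.08 z -2.18 T [-0.4  -1.02 -0.01]
flap 1711 0.01 fit 0.0105 hx 0.0252
```

```bash

python3 -m handwheel '0 -0.04 0.015 0 0 0 0;0 0 0 0 0 0 0' >/dev/null; python3 g.py
python3 -m handwheel '0 -0.04 0.015 0 0 0 0;0 0 0 0 0 0 0' >/dev/null; python3 g.py; python3 ang.py
```

```text
t 16.95 tip [-0.0178  0.0011  0.2668] pull 7.78 side -0.08 z -2.24 T [-0.31 -0.85 -0.  ]
t 17.27 tip [-0.0185  0.0011  0.2666] pull 7.51 side 0.18 z -2.01 T [-0.35 -0.74 -0.02]
flap 1723 0.0 fit 0.0004 hx 0.0252
```

```bash

python3 -m handwheel '0 -0.04 0.015 0 0 0 0;0 0 0 0 0 0 0' >/dev/null; python3 g.py
python3 -m handwheel '0 -0.04 0.015 0 0 0 0;0 0 0 0 0 0 0' >/dev/null; python3 g.py; python3 ang.py
```

```text
t 17.63 tip [-0.0191  0.0011  0.2664] pull 7.23 side -0.22 z -2.21 T [-0.2  -0.69 -0.03]
t 17.95 tip [-0.0198  0.0012  0.2662] pull 5.6 side 0.14 z -2.32 T [-0.28 -0.58 -0.06]
flap 1724 -0.01 fit -0.0102 hx 0.0253
```

```bash

python3 -m handwheel '0 -0.04 0.015 0 0 0 0;0 0 0 0 0 0 0' >/dev/null; python3 g.py
python3 -m handwheel '0 -0.04 0.015 0 0 0 0;0 0 0 0 0 0 0' >/dev/null; python3 g.py; python3 ang.py
```

```text
t 18.32 tip [-0.0203  0.0011  0.266 ] pull 5.52 side -0.23 z -2.49 T [-0.23 -0.51 -0.06]
t 18.63 tip [-0.0209  0.0011  0.2659] pull 5.8 side -0.43 z -2.3 T [-0.22 -0.5  -0.07]
flap 1716 -0.02 fit -0.0206 hx 0.0254
```

```bash

python3 -m handwheel '0 -0.04 0.015 0 0 0 0;0 0 0 0 0 0 0' >/dev/null; python3 g.py
python3 -m handwheel '0 -0.04 0.015 0 0 0 0;0 0 0 0 0 0 0' >/dev/null; python3 g.py; python3 ang.py
```

```text
t 19.0 tip [-0.0217  0.0012  0.2655] pull 4.2 side 0.16 z -2.02 T [-0.21 -0.43 -0.06]
t 19.32 tip [-0.0225  0.0012  0.2652] pull 3.98 side -0.14 z -2.96 T [-0.14 -0.27 -0.03]
flap 1700 -0.03 fit -0.0324 hx 0.0254
```

```bash

python3 -m handwheel '0 -0.04 0.015 0 0 0 0;0 0 0 0 0 0 0' >/dev/null; python3 g.py
python3 -m handwheel '0 -0.04 0.015 0 0 0 0;0 0 0 0 0 0 0' >/dev/null; python3 g.py; python3 ang.py;python3 look.py s11
```

```text
t 19.68 tip [-0.0229  0.0012  0.2651] pull 3.67 side -0.72 z -2.19 T [-0.15 -0.21 -0.09]
t 20.0 tip [-0.0234  0.0012  0.2652] pull 3.09 side -0.11 z -3.13 T [-0.07 -0.23 -0.09]
flap 1709 -0.03 fit -0.0376 hx 0.0254
t 20.05 tcp [ 0.4642 -0.2484  0.2358] gap 0.198 F [ 3.53 -2.13 -2.69] T [-0.06  -0.201 -0.036]
 q [-0.514  0.298  1.859  0.     0.985  1.411]
 jawyaw -1.925 x [-0.347 -0.938 -0.   ] y [-3.e-04  2.e-04 -1.e+00]
tip cab [-0.0234  0.0012  0.2652]
tip pix [249.95775296 126.60605741] root [250.04826993 136.69648818]
```

View pics/s11c.png

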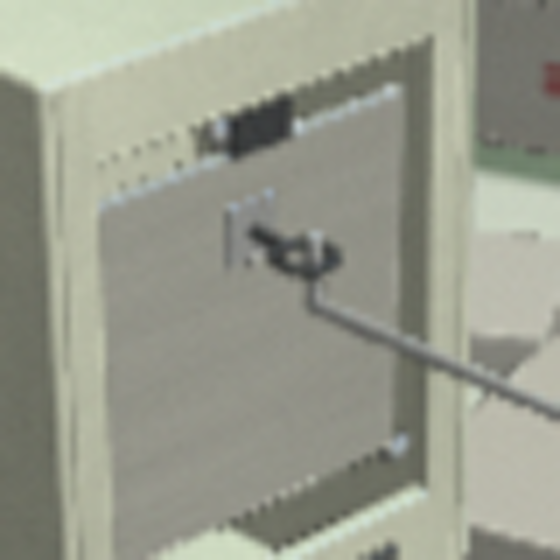

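```bash

python3 -m handwheel '0 -0.05 0.018 0 0 0 0;0 0 0 0 0 0 0' >/dev/null; python3 g.py
python3 -m handwheel '0 -0.05 0.018 0 0 0 0;0 0 0 0 0 0 0' >/dev/null; python3 g.py; python3 ang.py
```

```text
t 20.42 tip [-0.0239  0.0012  0.2652] pull 3.16 side -0.25 z -2.58 T [-0.1  -0.06 -0.02]
t 20.73 tip [-0.0244  0.0012  0.2652] pull 3.31 side -0.83 z -3.47 T [-0.07 -0.05 -0.09]
flap 1699 -0.04 fit -0.0478 hx 0.0255
```

```bash

python3 -m handwheel '0 -0.05 0.018 0 0 0 0;0 0 0 0 0 0 0' >/dev/null; python3 g.py
python3 -m handwheel '0 -0.05 0.018 0 0 0 0;0 0 0 0 0 0 0' >/dev/null; python3 g.py; python3 ang.py
```

```text
t 21.1 tip [-0.0249  0.0012  0.2652] pull 2.88 side -0.44 z -3.56 T [-0.05 -0.01 -0.11]
t 21.42 tip [-0.0254  0.0012  0.2653] pull 2.4 side -0.46 z -3.12 T [-0.1  -0.06 -0.1 ]
flap 1711 -0.05 fit -0.0534 hx 0.0253
```

```bash

python3 -m handwheel '0 -0.05 0.018 0 0 0 0;0 0 0 0 0 0 0' >/dev/null; python3 g.py
python3 -m handwheel '0 -0.05 0.018 0 0 0 0;0 0 0 0 0 0 0' >/dev/null; python3 g.py; python3 ang.py
```

```text
t 21.78 tip [-0.0259  0.0012  0.2653] pull 3.01 side -0.5 z -3.67 T [-0.1  -0.03 -0.03]
t 22.1 tip [-0.0261  0.0012  0.2656] pull 4.78 side 0.31 z -3.14 T [-0.13 -0.23 -0.06]
flap 1698 -0.06 fit -0.0588 hx 0.0254
```

```bash

python3 -m handwheel '0 -0.05 0.018 0 0 0 0;0 0 0 0 0 0 0' >/dev/null; python3 g.py
python3 -m handwheel '0 -0.05 0.018 0 0 0 0;0 0 0 0 0 0 0' >/dev/null; python3 g.py; python3 ang.py
```

```text
t 22.47 tip [-0.0262  0.0012  0.266 ] pull 7.26 side -0.42 z -4.22 T [-0.19 -0.36 -0.03]
t 22.78 tip [-0.0263  0.0011  0.2663] pull 8.31 side -0.29 z -4.41 T [-0.21 -0.44 -0.1 ]
flap 1721 -0.05 fit -0.0563 hx 0.0253
```

```bash

python3 -m handwheel '0 0.1 -0.037 0 0 0 0;0 0.1 -0.037 0 0 0 0;0 0.1 -0.037 0 0 0 0;0 0 0 0 0 0 0' >/dev/null; python3 g.py;python3 ang.py
python3 -m handwheel '0 0.1 -0.037 0 0 0 0;0 0.1 -0.037 0 0 0 0;0 0 0 0 0 0 0' >/dev/null; python3 g.py;python3 ang.py
```

```text
t 23.32 tip [-0.0246  0.0013  0.2652] pull -0.41 side -0.04 z -1.31 T [ 0.   -0.01 -0.01]
flap 1698 -0.05 fit -0.0554 hx 0.0255
t 23.77 tip [-0.0221  0.0012  0.2653] pull 0.01 side 0.12 z -1.7 T [ 0.   -0.04  0.  ]
flap 1701 -0.05 fit -0.0534 hx 0.0253
```

```bash

python3 -m handwheel '0 0.17 -0.063 0 0 0 0;0 0.17 -0.063 0 0 0 0;0 0 0 0 0 0 0' >/dev/null; python3 g.py;python3 ang.py
python3 -m handwheel '0 0 0 -0.3 0 0 0;0 0 0 -0.4 0 0 0;0 0 0 -0.4 0 0 0;0 0 0 0 0 0 0'>/dev/null; python3 g.py;python3 ang.py; python3 look.py s12
```

```text
t 24.22 tip [-0.0185  0.0012  0.2652] pull -0.31 side 0.04 z -1.57 T [-0.01 -0.04 -0.03]
flap 1692 -0.05 fit -0.0554 hx 0.0255
t 24.75 tip [-0.0186  0.0012  0.254 ] pull -0.24 side -0.41 z -1.52 T [-0.03 -0.03 -0.01]
flap 1689 -0.05 fit -0.0547 hx 0.0254
t 24.8 tcp [ 0.4688 -0.2502  0.2248] gap 0.206 F [-0.37  0.46 -0.44] T [-0.036 -0.056  0.007]
 q [-0.513  0.32   1.858  0.     0.964  1.412]
 jawyaw -1.925 x [-0.347 -0.938 -0.   ] y [-0.  0. -1.]
tip cab [-0.0185  0.0012  0.2543]
tip pix [248.73654224 129.77990789] root [248.8392996  139.76325816]
```

View pics/s12c.png

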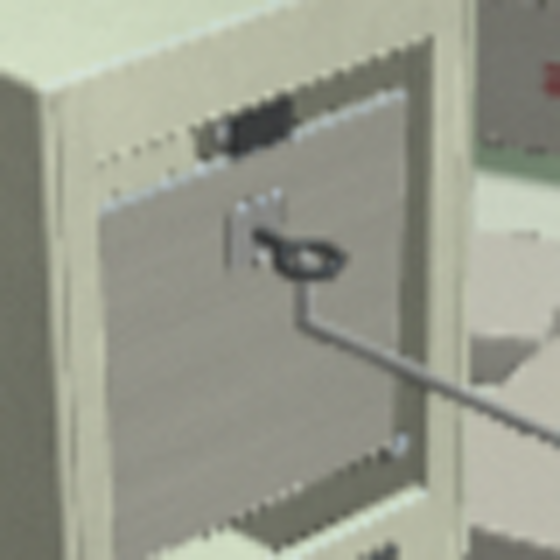

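```bash

python3 -m handwheel '0 0 0 -0.5 0 0 0;0 0 0 -0.6 0 0 0;0 0 0 -0.7 0 0 0;0 0 0 -0.6 0 0 0;0 0 0 0 0 0 0'>/dev/null; python3 g.py
python3 -m handwheel '0 -0.5 0.18 0 0 0 0;0 -1 0.37 0 0 0 0;0 -1.2 0.44 0 0 0 0;0 -1.2 0.44 0 0 0 0;0 -1 0.37 0 0 0 0;0 -0.5 0.18 0 0 0 0;0 0 0 0 0 0 0;0 0 0 0 0 0 0'>/dev/null; python3 g.py;python3 ang.py; python3 look.py s13
```

```text
t 25.42 tip [-0.0185  0.0012  0.23  ] pull -0.34 side 0.28 z -1.17 T [-0.01 -0.02  0.02]
t 26.23 tip [-0.0753  0.0009  0.2307] pull 0.26 side 0.05 z -1.29 T [-0.04 -0.02  0.03]
flap 1758 -0.05 fit -0.0547 hx 0.0255
t 26.28 tcp [ 0.4153 -0.2306  0.2009] gap 0.2 F [-0.23  0.6  -2.05] T [-0.039 -0.038  0.016]
 q [-0.532  0.276  1.994  0.     0.871  1.393]
 jawyaw -1.9249 x [-0.347 -0.938  0.   ] y [ 5.e-04 -3.e-04 -1.e+00]
tip cab [-0.0754  0.001   0.2305]
tip pix [263.86202765 144.85893334] root [263.77764353 154.82095879]
```

View pics/s13.png

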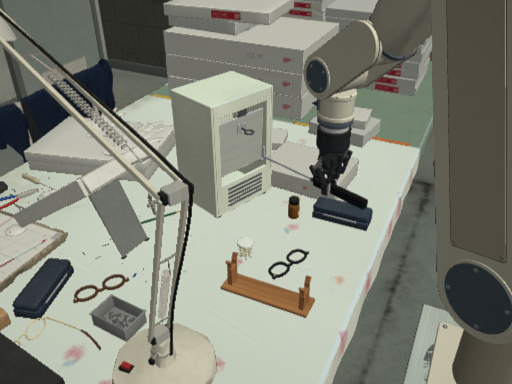

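```bash
python3 - <<'E'
from h import *
im=load('s13');S=cloud(im);X=(S[...,:2]-o)@ex;Y=(S[...,:2]-o)@ey;Z=S[...,2]
k=(X<-.05)&(X>-.2)&(abs(Y)<.03)&(Z>.15)&(Z<.27)
vv,uu=np.where(k);q=np.c_[X[k],Y[k],Z[k]];i=np.argsort(-q[:,2])[:8];print(np.c_[uu[i],vv[i],q[i].round(4)])
a=im['color'][130:175,240:290];cv2.imwrite('pics/hk2.png',cv2.resize(a,None,fx=12,fy=12,interpolation=cv2.INTER_NEAREST))
grab('wrist','w7')
E
```

```text
[[ 2.630e+02  1.460e+02 -7.550e-02  4.200e-03  2.284e-01]
 [ 2.640e+02  1.460e+02 -7.700e-02  2.000e-03  2.281e-01]
 [ 2.620e+02  1.460e+02 -7.310e-02  5.500e-03  2.280e-01]
 [ 2.640e+02  1.470e+02 -7.730e-02  2.300e-03  2.255e-01]
 [ 2.630e+02  1.470e+02 -7.510e-02  3.800e-03  2.252e-01]
 [ 2.620e+02  1.470e+02 -7.230e-02  4.700e-03  2.244e-01]
 [ 2.640e+02  1.480e+02 -7.830e-02  3.300e-03  2.232e-01]
 [ 2.620e+02  1.480e+02 -7.370e-02  6.100e-03  2.225e-01]]
```

View pics/hk2.png

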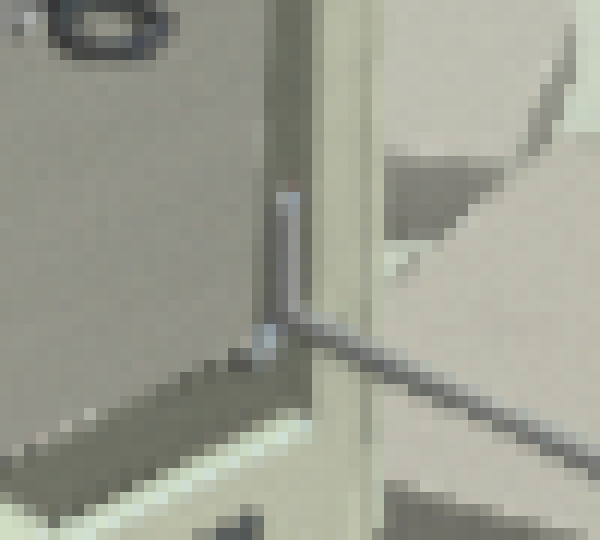

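View pics/w7.png

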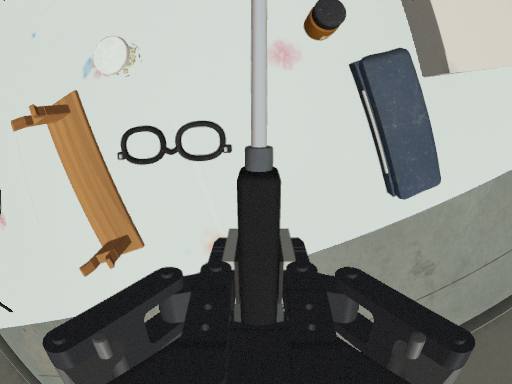

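```bash

python3 -m handwheel '0 0.3 1 0 0 0 0.02;0 0.7 2 0 0 0 0.035;0 0.9 2.7 0 0 0 0.05;0 0.9 2.8 -0.5 0 0 0.05;0 0.9 2.8 -0.8 0 0 0.05;0 0.9 2.8 -0.8 0 0 0.05;0 0.9 2.6 -0.8 0 0 0.045;0 0.8 2.0 -0.8 0 0 0.035;0 0.5 1.4 -0.8 0 0 0.025;0 0 0 -0.5 0 0 0'
python3 -m handwheel '0 0 0 0 0 0 0;0 0 0 0 0 0 0;0 0 0 0 0 0 0'; python3 -c "
from h import *
st();grab('wrist','w8')"
```

```text
t: 27.22
tcp_pos: [0.4835, -0.0265, 0.1501]
orientation: [-0.502, 0.497, -0.497, 0.503]
wrist_force: [-0.2, -0.9, -1.9]
finger_gap: 0.195
t: 27.47
tcp_pos: [0.4826, -0.0299, 0.1511]
orientation: [0.501, -0.499, 0.499, -0.501]
wrist_force: [-0.7, 0.3, -0.5]
finger_gap: 0.201
t 27.47 tcp [ 0.4826 -0.0299  0.1511] gap 0.201 F [-0.65  0.34 -0.5 ] T [-0.03  -0.029 -0.002]
 q [-0.086  0.371  2.007 -0.     0.763  1.48 ]
 jawyaw -1.5659 x [ 0.005 -1.     0.   ] y [ 1.e-04 -1.e-04 -1.e+00]
```

View pics/w8.png

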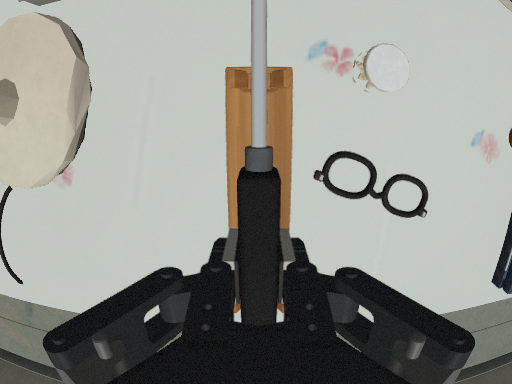

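```bash

python3 -m handwheel '0 0.1 0 -0.8 0 0 0;0 0 0 -1.6 0 0 0;0 0 0 -1.8 0 0 0;0 0 0 -1.5 0 0 0;0 0 0 -1 0 0 0;0 0 0 -0.8 0 0 0;0 0 0 0 0 0 0'
python3 -c "
from h import *
st();grab('wrist','w9')"
```

```text
t: 28.1
tcp_pos: [0.483, -0.0296, 0.0745]
orientation: [0.502, -0.499, 0.498, -0.501]
wrist_force: [-1.0, -0.3, -1.6]
finger_gap: 0.202
t 28.1 tcp [ 0.483  -0.0296  0.0745] gap 0.202 F [-0.99 -0.33 -1.59] T [-0.017  0.027 -0.039]
 q [-0.086  0.516  2.033 -0.     0.594  1.48 ]
 jawyaw -1.5656 x [ 0.005 -1.    -0.   ] y [-2.2e-03  2.0e-04 -1.0e+00]
```

View pics/w9.png

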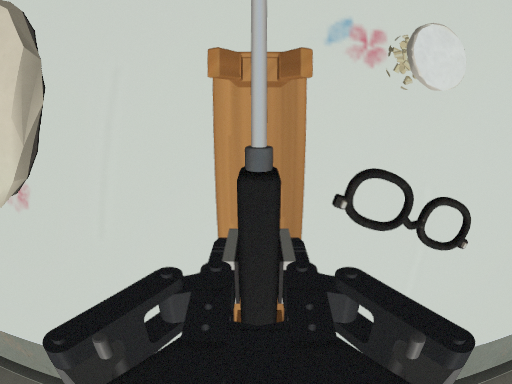

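Rod sits in the notch (col 259 between the post prongs at 240 and 279). Lowering the last 14 mm.

```bash

python3 -m handwheel '0 0.03 0 -0.5 0 0 0;0 0 0 -0.4 0 0 0;0 0 0 -0.3 0 0 0;0 0 0 -0.15 0 0 0;0 0 0 0 0 0 0;0 0 0 0 0 0 0'; python3 g.py
```

```text
t: 28.65
tcp_pos: [0.4841, -0.0293, 0.0624]
orientation: [-0.501, 0.499, -0.499, 0.501]
wrist_force: [-0.2, -0.3, -1.4]
finger_gap: 0.2
t 28.8 tip [-0.0947  0.291   0.0921] pull -0.08 side 0.13 z -1.12 T [-0.03 -0.09  0.02]
```

```bash

python3 -m handwheel '0 -0.03 0 -0.1 0 0 0;0 0 0 -0.07 0 0 0;0 0 0 0 0 0 0;0 0 0 0 0 0 0'; python3 g.py
```

```text
t: 29.13
tcp_pos: [0.4839, -0.0294, 0.0607]
orientation: [-0.501, 0.498, -0.499, 0.502]
wrist_force: [-1.1, 0.0, 0.5]
finger_gap: 0.2
t 29.28 tip [-0.0949  0.2909  0.0903] pull 0.03 side -0.27 z 1.11 T [-0.02 -0.16  0.  ]
```

```bash

python3 -m handwheel '30 0 0 0 0 0 0;40 0 0 0 0 0 0;60 0 0 0 0 0 0;100 0 0 0 0 0 0;100 0 0 0 0 0 0;100 0 0 0 0 0 0;100 0 0 0 0 0 0;100 0 0 0 0 0 0'; python3 -c "
from h import *
st();grab('wrist','w10')"
```

```text
t: 29.95
tcp_pos: [0.4838, -0.0294, 0.0606]
orientation: [0.501, -0.499, 0.499, -0.501]
wrist_force: [-0.4, 0.2, 0.2]
finger_gap: 0.996
t 29.95 tcp [ 0.4838 -0.0294  0.0606] gap 0.996 F [-0.44  0.22  0.22] T [-0.047 -0.007 -0.004]
 q [-0.085  0.544  2.035  0.     0.562  1.48 ]
 jawyaw -1.565 x [ 0.006 -1.    -0.   ] y [-0.  0. -1.]
```

View pics/w10.png

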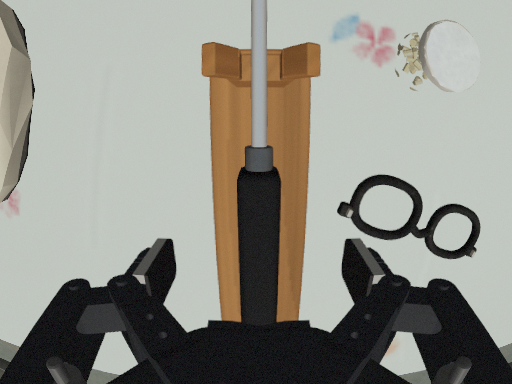

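Pole lies in the cradle and the jaws are clear. Raising and moving away from the view.

```bash

python3 -m handwheel '100 0 0 1 0 0 0;100 0 0 2.5 0 0 0;100 0 0 4 0 0 0;100 0 0 4 0 0 0;100 0 0 4 0 0 0;100 -0.7 -3.5 2 0 0 0;100 -0.7 -3.7 0 0 0 0;100 -0.7 -3.7 0 0 0 0;100 -0.7 -3.7 0 0 0 0;100 -0.7 -3.7 0 0 0 0'
python3 -m handwheel '100 -0.7 -3.7 0 0 0 0;100 -0.7 -3.7 0 0 0 0;100 -0.7 -3.7 0 0 0 0;100 -1 -3.7 0 0 0 0;100 -1 -3.7 0 0 0 0;100 -1 -3.7 0 0 0 0;100 -1 -3.5 0 0 0 0;100 0 0 0 0 0 0;100 0 0 0 0 0 0'
python3 ang.py; python3 - <<'E'
from h import *
st(); grab('scene','s20');grab('top','t20')
for f in('s2','scene0','s20','top0','t20'):
    im=load(f);S=cloud(im);P=S.reshape(-1,3);C=im['color'].reshape(-1,3).astype(int)
    b=(P[:,0]>.3)&(P[:,0]<.75)&(P[:,1]>-.1)&(P[:,1]<.04)
    h=b&(P[:,2]>.064)&(P[:,2]<.078)&(C.max(1)<75)&(P[:,0]<.53)
    q=P[h]
    if len(q)<50: continue
    print(f,h.sum(),np.median(q,0).round(4),np.percentile(q[:,0],[1,99]).round(4))
    r=b&(P[:,2]>.05)&(P[:,2]<.085)&(P[:,0]>.53)&(P[:,0]<.72); q=P[r]; print(' rod',np.median(q,0).round(4),np.polyfit(q[:,0],q[:,1:],1).round(4).tolist())
    k=b&(P[:,2]>.073)&(P[:,0]>.67); print(' hook',P[k].max(0).round(4) if k.sum() else '')
    for nm,lo,hi,z0,z1 in (('jar',(.45,-.2),(.65,-.07),.035,.05),('cem',(.5,-.4),(.6,-.29),.05,.07),('case',(.3,-.46),(.5,-.345),.03,.046)):
        m=(P[:,0]>lo[0])&(P[:,0]<hi[0])&(P[:,1]>lo[1])&(P[:,1]<hi[1])&(P[:,2]>z0)&(P[:,2]<z1); print('  ',nm,m.sum(),np.median(P[m],0).round(4))
E
```

```text
t: 30.83
tcp_pos: [0.4481, -0.2138, 0.2369]
orientation: [-0.501, 0.498, -0.499, 0.502]
wrist_force: [1.0, 0.3, -0.3]
finger_gap: 0.998
t: 31.58
tcp_pos: [0.3868, -0.4709, 0.236]
orientation: [-0.501, 0.499, -0.499, 0.501]
wrist_force: [-0.2, 0.7, 0.1]
finger_gap: 1.002
flap 1737 -0.05 fit -0.0561 hx 0.0255
t 31.63 tcp [ 0.3871 -0.4694  0.2358] gap 0.998 F [ 0.01 -0.17  0.18] T [ 0.041  0.026 -0.023]
 q [-0.901  0.416  1.679  0.     1.048  0.666]
 jawyaw -1.5666 x [ 0.004 -1.    -0.001] y [-2.e-04  6.e-04 -1.e+00]
scene0 449 [ 0.4491 -0.0246  0.0707] [0.3801 0.5258]
 rod [ 0.5752 -0.027   0.0622] [[0.0003, -0.0403], [-0.0272, 0.0887]]
 hook [ 0.7024 -0.0259  0.086 ]
   jar 160 [ 0.5905 -0.1299  0.0446]
   cem 85 [ 0.5449 -0.3391  0.0615]
   case 891 [ 0.4199 -0.3859  0.0421]
s20 436 [ 0.4505 -0.0239  0.0705] [0.3809 0.5247]
 rod [ 0.5751 -0.0262  0.0627] [[0.0083, -0.043], [-0.0319, 0.0905]]
 hook [ 0.6993 -0.0217  0.0902]
   jar 159 [ 0.5906 -0.1293  0.0448]
   cem 84 [ 0.5435 -0.3381  0.0614]
   case 880 [ 0.4206 -0.3859  0.0422]
top0 375 [ 0.4495 -0.033   0.0697] [0.3813 0.527 ]
 rod [ 0.5874 -0.0311  0.0615] [[0.0052, -0.0391], [-0.0341, 0.087]]
 hook [ 0.7043 -0.0284  0.0893]
   jar 170 [ 0.5902 -0.1371  0.0438]
   cem 100 [ 0.5435 -0.3468  0.061 ]
   case 1321 [ 0.4169 -0.3963  0.0408]
t20 400 [ 0.4521 -0.0307  0.0697] [0.3813 0.5271]
 rod [ 0.596  -0.0308  0.0614] [[-0.0034, -0.0249], [-0.0283, 0.0787]]
 hook [ 0.7038 -0.0278  0.0906]
   jar 171 [ 0.5916 -0.1371  0.0432]
   cem 101 [ 0.5436 -0.3468  0.0613]
   case 1316 [ 0.4171 -0.3965  0.0409]
```

View pics/s20.png

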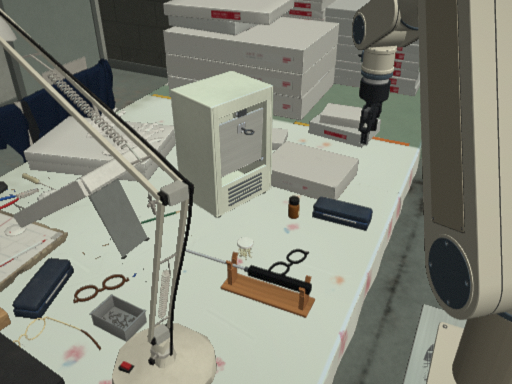

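View pics/t20.png

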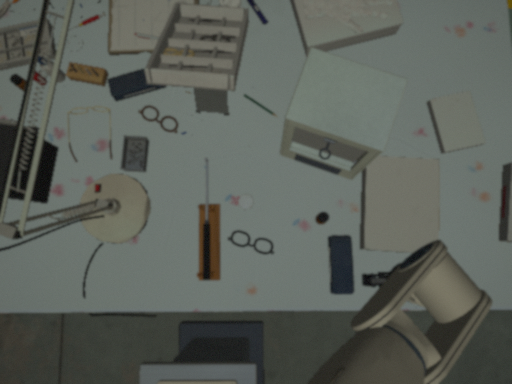

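```bash
python3 -c "
from h import *
print(workorder.close_job())"
```

```text
the job is handed in; nothing more can be done
None
```

I took the pole from its cradle, hooked the ring eye from below, pulled the flap shut until the catch held it, unhooked, and laid the pole back. I handed the job in at about 31.7 s.

**Pull:** The highest averaged reading was 11.7 N. That was at about +0.023 rad, where the flap stuck; it moved on once I lowered the hook by about 1 mm. On my first try there I eased off at 10.7 N and the flap followed the hook back, so it was not yet caught. I then pulled on to a hard stop at about −0.056 rad, where the last averaged reading was 8.3 N. I noticed no separate click and do not know what stuck at +0.023. The force readings are noisy by about 1 N.

**Flap:** With the hook slack (pull about 0 N) and later clear of the eye, it stayed between −0.053 and −0.056 rad for about 8 s. It was at −0.056 rad in the last picture.

**Pole:** It lies in both notches with the hook up. Its handle and rod are within about 3 mm of where they lay before, and the two cameras disagree by a few millimetres anyway. In the grip the hook may have dropped by about 1 mm, too little to matter.

**Bystanders:** The jar, the bottle and the spectacle case measure the same as before to within 1.5 mm. The arm ended raised, jaws open, touching nothing.

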